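Fetch the transformer out of the crowded model substation

ROBOT

A 6-joint arm with a two-finger parallel gripper is mounted at the origin on the work surface. World frame = base frame: x ahead of the robot, y to its left, z up, the work surface at z = 0. Lengths are in mm, angles in degrees, forces in N, time in s.
With the tool pointing down it reaches from about 350 to 850 mm from the base axis. Payload 8.1 kg.
Tool frame: the origin (TCP) lies at the very end of the fingers, on their centre line; the grasp point (between the pads) lies 19 mm behind it (r.grasp_offset is the distance from the TCP to the grasp point, in mm); z points along the fingers, y is the line along which they close (so a half turn about z gives the same grasp; the last joint's range is limited). The gripper opens to 85 mm and grips with 20 to 120 N. Pads are 22 mm wide; open, the fingers measure 114 mm over their backs; the gripper's body (76 mm by 85 mm) begins 54 mm behind the grasp point. The pads swing forward as they close: fully open they stand 13 mm farther back than shut.
Start: joints at [64.32, 7.471, 85.268, -0, 87.261, -4.893], TCP at [212.915, 560.957, 231.292] pointing down, gripper open.
Joint ranges: [-169.43, 169.43], [-51.17, 129.36], [1.28, 143.12], [-76.62, 256.62], [0, 156.53], [-152.29, 152.29]. Speed limits (degrees/s): [136.94, 136.94, 159.86, 180, 180, 180].

INTERFACE

Orientations are given as [roll, pitch, yaw] about the fixed x, y, z axes, in that order (R = Rz(yaw) Ry(pitch) Rx(roll)).
In Python, from bench import r gives the robot as it stands.
- The arm moves only by the tool carry_out, never from a script. Its argument "commands" is a list of rows, each an object with "jaw": the finger opening in m, from 0 to 0.0854; "translation": the shift along the tool's x, y, z in m, a list of three; "spin": the turn about the tool's z in rad. A call has exactly 8 rows; each row shifts and turns the commanded pose from where the row before left it, along the tool's axes as they then stand; what a row does not reach is not made up. A row lasts 1/12 s, in which the tool goes at most 41.7 mm and 7.16 degrees, less where a joint would pass 70% of its speed; a pose out of reach is approached as far as the arm can. A call is refused whole if a number of a shift passes 0.0417 or a number of a turn 0.125, either way. A call with a gripper value outside its range is refused whole. The fingers move at their own pace and stop on an object; "squeeze" is the grip in N (left out, the last holds). Time passes only in rows, so rows that do not move let the fingers close, or fill a call up. It gives the time, the measured TCP pose, the force, the opening and the grip force at its end, in the units of the state.
- r.sense(): the state, without advancing time (a new reading comes with each control period).
- r.snapshot(name): name is "side" or "top" or "wrist"; returns a dict with "pixels" (400x640x3 uint8, blue, green, red), "K" (3x3 intrinsics, pixels), "dist_coeffs" ([k1, k2, p1, p2, k3] as OpenCV has them; the pictures are not rectified), "extrinsics" (4x4, takes a point from camera to world coordinates). Camera axes: x right, y down, z forward; pixel columns grow to the right and rows downward; lengths in mm; the calibration is good to about 2 mm. A picture is of the moment at which its call begins. There is no depth.
- r.hand_in(): hands the job in; it is judged then, once.
Trained networks look in a picture, given as the dict that the camera call returned (one of the last four; its "shot" number tells which), for a name from the list of things; names that differ only in an ending like _2 or _b are one class to them, and where a whole thing is asked for, a point or a joint stands for the part that bears it (a point fixed in the world has none). Each returns a list of dicts, best first, with "score" (0 to 1); they miss things now and then, are a little off and sometimes report something else, mostly with a low value. They report only what shows in the picture. A call takes as long as a camera call. They do not tell look-alikes from the thing itself.
- r.spot_in(picture, target): "xy" ([column, row] in pixels, amid what is visible of it).
- r.regions_of(picture, target): "pixels" (400x640 bool, what is visible of it) and "xy" ([column, row] in pixels, amid what is visible of it).
- r.landmark_of(picture, target): "xy" ([column, row] in pixels: a listed point, or the origin of a listed thing).
The state is a dict: "time": time; "joint_pos": joint angles; "qd": joint speeds; "joint_efforts": joint torques, N m; "tool_pos": TCP position; "tcp_rot": TCP orientation; "ft_force": force on the tool from outside, world axes, zero at the start; "wrist_torque": the same for the moment, N m; "finger_gap": finger opening in mm; "grip_force": force on a finger pad.
Only numpy, scipy, OpenCV 4.12 (cv2) and the standard library are available. Lean on these libraries where they do the work, as an engineer would, in place of code of your own. Each camera call takes 0.05 s, during which the arm holds its last target. There are 200 camera calls.

TASK

The transformer in the middle of the model substation has to go into the steel repair tray. It is boxed in: first take the lattice portal that stands over it and the relay hut and switchgear kiosk at its sides, and stand all three on the white board; only then lift the transformer out and stand it in the tray. Afterwards put hut, kiosk and portal back where each belongs, centred and square on its own concrete footing; keep every model upright throughout and leave the fir tree where it stands.

Things in the scene. Friction and masses are not known exactly. Their poses are not given: they have to be found in the camera images.
- portal: grey lattice portal, loose, bridging the transformer: cross-beam 142 (x) x 14 (y) x 14 mm, underside 112 and top 126 mm above the feet, on two legs 14 mm square with foot plates 20 (x) x 46 (y) x 4 mm at x = +-64 mm. Insulators hang under the beam down to 101 mm. About 100 g. Grip the beam's middle, closing along y. Origin: between the feet, level with their underside; z up
- hut: relay hut, loose, about 120 g: tan house, walls 54 (x) x 46 (y) mm, flat roof slab with brown coping 58 (x) x 50 (y) mm from 59 to 68 mm height, a stub on it to 72 mm; door on its -x face. Grip the roof slab, closing along x. Origin: centre of the underside, z up
- kiosk: switchgear kiosk, loose, about 90 g: grey sheet-metal cabinet, lower and shallower than the hut, louvred doors on both x faces, 40 (x) x 50 (y) x 48 mm with a stepped ridge cap to 55 mm. Grip the x faces, closing along x. Origin: centre of the underside, z up
- transformer: model transformer, loose, about 250 g: metallic tank 58 (x) x 44 (y) mm from 6 to 55 mm height on skids, finned radiators at both x ends (length 88 mm), conservator cylinder and three brown bushings on top (highest 79 mm). Some 13 mm of gap to hut and kiosk beside it at the start. Grip the tank sides, closing along y. Origin: centre of the underside, z up
- yard: substation ground, fixed: gravel slab 200 (x) x 220 (y) x 3 mm; on it (tops 6 mm above its origin) the transformer plinth 94 x 50 mm in the middle and the portal's two concrete footings 26 (x) x 56 (y) mm at x = +-64 mm: the portal belongs with its origin over the yard's, x along x. Mesh fence 28 mm high near the +x edge (x = 97 mm) and its corners. Origin: centre of the underside
- hut_base: the hut's footing, fixed: concrete slab 70 (x) x 60 (y) x 3 mm on the yard's gravel, 60 mm from the yard's middle along the yard's y, on either side; it shows around the hut's foot. The hut belongs on its centre, x along x. Origin: centre of its underside, 3 mm above the table
- kiosk_base: the kiosk's footing, fixed: concrete slab 50 (x) x 60 (y) x 3 mm on the yard's gravel, on the other side of the transformer, 60 mm from the yard's middle. The kiosk belongs on its centre, x along x. Origin: centre of its underside, 3 mm above the table
- board: white board lying flat, fixed, the side area: 180 (x) x 240 (y) x 5 mm. Origin: centre of its underside, top 5 mm above
- tray: shallow open steel tray, fixed, the repair tray: outside 150 (x) x 110 (y) x 18 mm, walls 4 mm, inner floor 4 mm above its origin. Origin: centre of its underside
- tree: model fir tree, 94 mm tall, 42 mm wide, loose on the grass between the work and the track; a bystander. Origin: centre of its foot
There are look-alikes about, which are no part of the job. Leave any green look-alike of the kiosk alone.

How it is judged:
By the outcome, as a careful person would: the job done as asked, in the order asked, and still so for the second after the job is handed in, with the robot touching nothing.
It also fails if it takes over 152 s, if anything falls off the work surface, if the arm or the gripper's body presses on something with over 40 N, if the wrist force passes 120 N, or if a joint passes its speed limit or range.

## Working session

There is one attempt and no reset: what is moved stays moved. The work goes in short steps, Python scripts to look and compute and a tool call to move; the robot and the scene stay as the last step left them, time stands still between calls to the robot, and variables do not carry over. Pictures are saved under pics/ and viewed, at most 19 in all, crops included, and the job is handed in when it is done.

Besides the shell and the picture viewer there is one more tool, called after ">>>" as name(argument=value, ...) on one line, values as JSON. carry_out: Moves the arm, as the interface text tells. Its arguments: {"type":"object","properties":{"commands":{"type":"array","items":{"type":"object","properties":{"jaw":{"type":"number"},"translation":{"type":"array","items":{"type":"number"}},"spin":{"type":"number"}}}},"squeeze":{"type":"number"}},"required":["commands"]}

```bash
ls; mkdir -p pics; python3 - <<'E'
from bench import r
import cv2
s=r.sense(); print({k:s[k] for k in('time','tool_pos','tcp_rot','finger_gap')}, r.grasp_offset)
for n in('top','side'):
    p=r.snapshot(n); cv2.imwrite(f'pics/{n}0.png',p['pixels']); print(n,p['K'].tolist() if hasattr(p['K'],'tolist') else p['K'],p['dist_coeffs']); print(p['extrinsics'])
    for t in('portal','hut','kiosk','transformer','yard','hut_base','kiosk_base','board','tray','tree'):
        print(t,[( [round(v) for v in d['xy']],round(d['score'],2)) for d in r.landmark_of(p,t)][:4])
E
```

```text
pics
{'time': 0.0, 'tool_pos': array([212.66182669, 560.44829617, 230.22517104]), 'tcp_rot': array([-1.79891613e+02, -8.66450626e-03,  1.59214864e+02]), 'finger_gap': 85.51031672581567} 18.700000000000003
top [[451.68313906627833, 0.0, 325.4522981513387], [0.0, 451.68313906627833, 197.79117678631926], [0.0, 0.0, 1.0]] [-0.08562223  0.          0.          0.          0.        ]
[[-2.97761824e-02 -9.97225046e-01  6.82318628e-02  4.15155890e+02]
 [-9.99531741e-01  2.92246517e-02 -9.06738806e-03  7.46874999e+01]
 [ 7.04817404e-03 -6.84699048e-02 -9.97628285e-01  1.20599903e+03]
 [ 0.00000000e+00  0.00000000e+00  0.00000000e+00  1.00000000e+00]]
portal [([238, 208], 0.96)]
hut [([258, 208], 0.55)]
kiosk [([168, 241], 0.88), ([215, 143], 0.84), ([232, 288], 0.82), ([170, 204], 0.8)]
transformer [([234, 210], 0.93)]
yard [([237, 207], 0.96)]
hut_base [([261, 207], 0.7)]
kiosk_base [([214, 214], 0.39), ([258, 205], 0.21)]
board [([459, 202], 0.6)]
tray [([343, 178], 0.75), ([410, 128], 0.23)]
tree [([412, 127], 0.5)]
side [[470.413852958124, 0.0, 323.4052030807488], [0.0, 470.413852958124, 196.13766893510913], [0.0, 0.0, 1.0]] [0.04613451 0.         0.         0.         0.        ]
[[ 7.86793407e-01 -4.07477297e-01  4.63592911e-01 -1.41912431e+02]
 [-6.17194541e-01 -5.13083942e-01  5.96502947e-01 -7.37274078e+02]
 [-5.19932983e-03 -7.55451601e-01 -6.55183826e-01  9.08561083e+02]
 [ 0.00000000e+00  0.00000000e+00  0.00000000e+00  1.00000000e+00]]
portal [([277, 163], 0.89)]
hut [([285, 169], 0.58)]
kiosk [([213, 187], 0.9), ([223, 147], 0.84), ([266, 154], 0.64), ([249, 137], 0.57)]
transformer [([276, 162], 0.78)]
yard [([277, 164], 0.91), ([276, 162], 0.74)]
hut_base [([291, 169], 0.63), ([279, 163], 0.38)]
kiosk_base []
board [([410, 282], 0.87)]
tray [([351, 202], 0.98)]
tree [([433, 214], 0.87)]
```

View pics/top0.png

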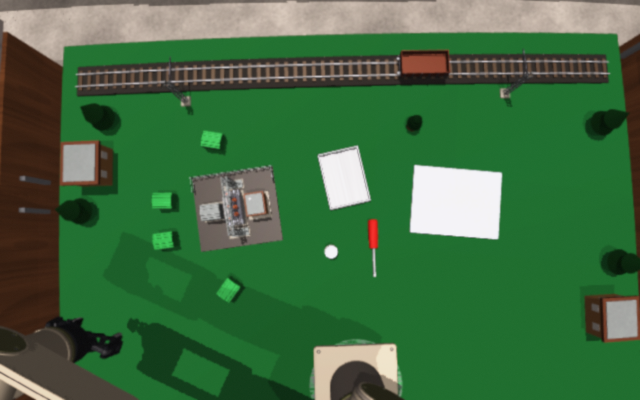

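View pics/side0.png

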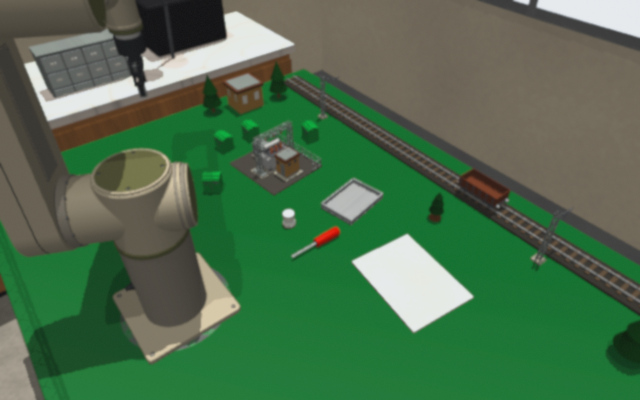

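Top view shows the yard at about (237,208), with the hut to its right (257,204) and the kiosk to its left (210,212). The tray is at (343,178), the board at (456,202) and the tree at (413,123). The side view agrees, and the green boxes are the look-alikes. Next I'll get coarse poses.

```bash
cat > h.py <<'E'
import numpy as np,cv2
from bench import r
def ray(p,px):
    u=cv2.undistortPoints(np.array([[px]],float),np.array(p['K']),np.array(p['dist_coeffs']))[0,0]
    E=np.array(p['extrinsics']); d=E[:3,:3]@np.array([u[0],u[1],1]); return E[:3,3],d/np.linalg.norm(d)
def atz(p,px,z):
    o,d=ray(p,px); return o+d*(z-o[2])/d[2]
def tri(a,pa,b,pb):
    o,d=ray(a,pa);q,e=ray(b,pb)
    s,t=np.linalg.lstsq(np.c_[d,-e],q-o,rcond=None)[0]
    return (o+s*d+q+t*e)/2, np.linalg.norm(o+s*d-q-t*e)
def proj(p,X):
    E=np.linalg.inv(np.array(p['extrinsics'])); rv=cv2.Rodrigues(E[:3,:3])[0]
    return cv2.projectPoints(np.array(X,float).reshape(-1,1,3),rv,E[:3,3],np.array(p['K']),np.array(p['dist_coeffs']))[0][:,0]
def rect(p,t,z,k=0,show=True):
    L=r.regions_of(p,t)
    if not L: print(t,'none'); return
    c=max(cv2.findContours(L[k]['pixels'].astype(np.uint8),0,2)[0],key=cv2.contourArea)[:,0]
    w=np.array([atz(p,q,z)[:2] for q in c.astype(float)],np.float32)
    R=cv2.minAreaRect(w); 
    if show: print(t,round(L[k]['score'],2),np.round(R[0],1),np.round(R[1],1),round(R[2],1))
    return R
E
python3 - <<'E'
from h import *
a=r.snapshot('top')
for t,z in(('yard',3),('board',5),('tray',18),('hut',68),('portal',126)): rect(a,t,z)
for t in('tray','board','yard','tree'):
    L=r.landmark_of(a,t); print(t,atz(a,L[0]['xy'],0)[:2].round())
b=r.snapshot('side')
for t in('tray','board','yard','tree','portal','hut'):
    A=r.landmark_of(a,t);B=r.landmark_of(b,t)
    if A and B: x,e=tri(a,A[0]['xy'],b,B[0]['xy']); print(t,x.round(),e.round(1))
w=r.snapshot('wrist'); print(w['K'],w['dist_coeffs']);print(np.array(w['extrinsics']).round(2)); print(r.sense()['tool_pos'])
E
```

```text
yard 0.56 [477.8 304.8] [203.3 225.1] 6.9
board 0.78 [ 476.7 -288.5] [243.3 181.4] 83.4
tray 0.84 [550.4  14.3] [151.3 111.1] 11.4
hut 0.69 [484.7 240.3] [60.9 58.9] 5.3
portal 0.58 [476.5 285. ] [145.4  55.2] 5.5
tray [549.  13.]
board [ 478. -290.]Traceback (most recent call last):
  File "<stdin>", line 5, in <module>
IndexError: list index out of range
```

```bash
cat >> h.py <<'E'
def plan(*wps, step=36):
    """waypoints (x,y,z,yaw) -> tool-axis totals from the measured pose"""
    s=r.sense(); p=np.array(s['tool_pos']); y=s['tcp_rot'][2]
    print('pose',p.round(1),s['tcp_rot'].round(2),'gap',round(s['finger_gap'],1),'t',round(s['time'],2))
    for w in wps:
        d=np.array(w[:3])-p; c,n=np.cos(np.radians(y)),np.sin(np.radians(y))
        t=np.array([d@[c,n,0],d@[n,-c,0],-d[2]])
        sp=-((w[3]-y+180)%360-180)
        print('shift mm',t.round(1),'spin rad',round(np.radians(sp),4),'rows>=',int(np.ceil(max(np.linalg.norm(t)/step,abs(sp)/7))))
        p=np.array(w[:3],float); y=w[3]
E
python3 - <<'E'
from h import *
w=r.snapshot('wrist'); print(w['K'],w['dist_coeffs'])
E=np.array(w['extrinsics']); s=r.sense()
T=np.eye(4); from scipy.spatial.transform import Rotation as Ro
T[:3,:3]=Ro.from_euler('xyz',s['tcp_rot'],degrees=True).as_matrix(); T[:3,3]=s['tool_pos']
print((np.linalg.inv(T)@E).round(2))
plan((477,303,330,186.9),(440,299,330,186.9))
E
```

```text
[[334.66240467   0.         318.8097628 ]
 [  0.         334.66240467 200.06041923]
 [  0.           0.           1.        ]] [-0.04211621  0.          0.          0.          0.        ]
[[  -0.     -0.96   -0.27   68.02]
 [   1.     -0.     -0.     -0.42]
 [  -0.     -0.27    0.96 -142.06]
 [   0.      0.      0.      1.  ]]
pose [212.9 561.  231.3] [-180.     -0.    159.21] gap 85.6 t 1.6
shift mm [-338.4 -147.4  -98.7] spin rad -0.4832 rows>= 11
shift mm [37.2  0.5 -0. ] spin rad -0.0 rows>= 2
```

>>> carry_out(commands=[{"jaw":0.085,"translation":[-0.0282,-0.0123,-0.0016],"spin":0},{"jaw":0.085,"translation":[-0.0282,-0.0123,-0.0016],"spin":0},{"jaw":0.085,"translation":[-0.0282,-0.0123,-0.0016],"spin":0},{"jaw":0.085,"translation":[-0.0282,-0.0123,-0.0016],"spin":0},{"jaw":0.085,"translation":[-0.0282,-0.0123,-0.0016],"spin":0},{"jaw":0.085,"translation":[-0.0282,-0.0123,-0.0016],"spin":0},{"jaw":0.085,"translation":[-0.0282,-0.0123,-0.0016],"spin":0},{"jaw":0.085,"translation":[-0.0282,-0.0123,-0.0016],"spin":0}])

```text
time: 2.27
tool_pos: [389.8, 387.8, 244.3]
tcp_rot: [180.0, 0.0, 159.2]
ft_force: [0.1, 0.5, -0.5]
finger_gap: 85.2
grip_force: 0.0
```

>>> carry_out(commands=[{"jaw":0.085,"translation":[-0.0282,-0.0123,-0.0016],"spin":0},{"jaw":0.085,"translation":[-0.0282,-0.0123,-0.0016],"spin":0},{"jaw":0.085,"translation":[-0.0282,-0.0123,-0.0016],"spin":0},{"jaw":0.085,"translation":[-0.0282,-0.0123,-0.0016],"spin":0},{"jaw":0.085,"translation":[0,0,0],"spin":-0.1208},{"jaw":0.085,"translation":[0,0,0],"spin":-0.1208},{"jaw":0.085,"translation":[0,0,0],"spin":-0.1208},{"jaw":0.085,"translation":[0,0,0],"spin":-0.1208}])

```text
time: 2.93
tool_pos: [477.2, 302.5, 250.5]
tcp_rot: [180.0, -0.0, -172.8]
ft_force: [-0.1, 0.3, 0.2]
finger_gap: 84.9
grip_force: 0.0
```

```bash
cat > see.py <<'E'
from h import *; import pickle,sys
n=sys.argv[1]; w=r.snapshot('wrist'); cv2.imwrite(f'pics/{n}.png',w['pixels'])
out={}
for t in('portal','hut','kiosk','transformer','yard','hut_base','kiosk_base','board','tray'):
    L=r.landmark_of(w,t); M=r.regions_of(w,t)
    out[t]=(L,M)
    print(t,[(np.round(d['xy']).tolist(),round(d['score'],2)) for d in L[:2]],[round(d['score'],2) for d in M[:2]])
pickle.dump((w,out),open(n+'.pkl','wb')); plan()
E
python3 see.py w1
```

```text
portal [([318.0, 166.0], 0.62), ([370.0, 163.0], 0.59)] [0.66]
hut [([269.0, 167.0], 0.79)] [0.66]
kiosk [([487.0, 119.0], 0.9), ([463.0, 204.0], 0.78)] [0.74, 0.74]
transformer [([320.0, 164.0], 0.96)] [0.78]
yard [] [0.98, 0.52]
hut_base [] [0.85]
kiosk_base [([323.0, 163.0], 0.24)] [0.58]
board [] []
tray [([79.0, 197.0], 0.83)] [0.69, 0.3]
pose [476.9 302.9 250.5] [-180.    -0.  -173.1] gap 85.1 t 3.88
```

View pics/w1.png

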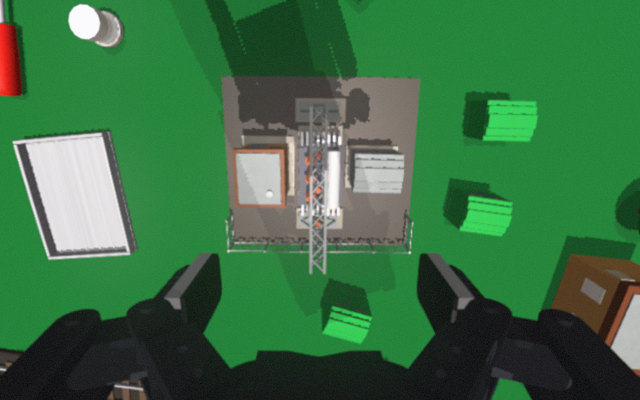

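Wrist view: the hut roof is at (260,178), the kiosk at (378,172), the portal beam at x≈318 from row 108 to 272, and the tray at (75,195). The yard corners are (222,77) and (420,77). Now a second view, shifted.

>>> carry_out(commands=[{"jaw":0.085,"translation":[-0.02,-0.01,0]},{"jaw":0.085,"translation":[-0.02,-0.01,0]},{"jaw":0.085,"translation":[-0.02,-0.01,0]},{"jaw":0.085,"translation":[-0.02,-0.01,0]},{"jaw":0.085,"translation":[0,0,0]},{"jaw":0.085,"translation":[0,0,0]},{"jaw":0.085,"translation":[0,0,0]},{"jaw":0.085,"translation":[0,0,0]}])

```text
invalid input
```

```bash
python3 see.py w2; cat > m.py <<'E'
from h import *; import pickle,sys
V=[pickle.load(open(n+'.pkl','rb')) for n in sys.argv[1:]]
def rc(p,m,z):
    c=max(cv2.findContours(m.astype(np.uint8),0,2)[0],key=cv2.contourArea)[:,0]
    w=np.array([atz(p,q,z)[:2] for q in c.astype(float)],np.float32); return cv2.minAreaRect(w)
for n,(p,o) in zip(sys.argv[1:],V):
    for t,z in(('yard',3),('hut_base',6),('kiosk_base',6),('portal',126),('hut',68),('kiosk',55),('tray',18)):
        for d in o[t][1][:2]:
            R=rc(p,d['pixels'],z); print(n,t,round(d['score'],2),np.round(R[0],1),np.round(R[1],1),round(R[2],1), 'px',np.round(d['xy']))
for t in('hut','transformer','portal','kiosk'):
    for a in V[0][1][t][0][:2]:
        for b in V[1][1][t][0][:2]:
            x,e=tri(V[0][0],a['xy'],V[1][0],b['xy']); 
            if e<6: print('tri',t,x.round(1),e.round(1))
E
python3 m.py w1 w2
```

```text
portal [([320.0, 166.0], 0.62)] [0.87]
hut [([266.0, 167.0], 0.9), ([83.0, 197.0], 0.54)] [0.77]
kiosk [([341.0, 300.0], 0.81), ([487.0, 119.0], 0.68)] [0.94, 0.78]
transformer [([323.0, 165.0], 0.76)] [0.35]
yard [] [0.87]
hut_base [] [0.62]
kiosk_base [] [0.75, 0.72]
board [] []
tray [([82.0, 198.0], 0.85)] [0.69]
pose [476.9 302.9 250.5] [ 180.     0.  -173.1] gap 84.7 t 4.83
w1 yard 0.98 [482.3 303.1] [210.4 230.3] 6.9 px [336. 132.]
w1 yard 0.52 [483.7 242.2] [69.7 59. ] 6.0 px [278. 141.]
w1 hut_base 0.85 [484.4 243.3] [69.7 58.6] 7.0 px [285. 141.]
w1 kiosk_base 0.58 [458.  349.7] [38.2 73.8] 46.0 px [348. 148.]
w1 portal 0.66 [478.3 300.8] [146.6  31.8] 6.5 px [314. 178.]
w1 hut 0.66 [483.4 244.8] [63.6 54.7] 7.1 px [261. 176.]
w1 kiosk 0.74 [466.2 359.1] [46.8 57.1] 7.2 px [376. 172.]
w1 kiosk 0.74 [638.4 354.9] [61.8 66.6] 81.2 px [343. 311.]
w1 tray 0.69 [548.5  20.5] [151.4 121.9] 11.3 px [ 76. 196.]
w1 tray 0.3 [495.4 237.4] [74.6 63. ] 7.0 px [260. 174.]
w2 yard 0.87 [480.8 304. ] [209.5 226.2] 6.4 px [336. 129.]
w2 hut_base 0.62 [484.5 243.6] [70.9 58.9] 6.8 px [284. 142.]
w2 kiosk_base 0.75 [473.8 334.8] [48.5  6. ] 6.8 px [346. 154.]
w2 kiosk_base 0.72 [483.3 321. ] [100.3  19.2] 7.2 px [327. 172.]
w2 portal 0.87 [478.1 301.2] [144.2  31.8] 6.8 px [316. 188.]
w2 hut 0.77 [483.5 244.8] [64.6 54.7] 6.7 px [264. 177.]
w2 kiosk 0.94 [399.6 475.6] [40.  73.8] 5.7 px [501. 118.]
w2 kiosk 0.78 [495.6 476.2] [74.3 46.6] 86.9 px [475. 211.]
w2 tray 0.69 [549.   20.5] [150.6 120.9] 10.8 px [ 77. 197.]
tri hut [422.3 284.8 326.2] 0.4
tri hut [409.7 292.9 391.3] 0.1
tri transformer [395.9 291.1 471.9] 0.3
tri portal [379.8 289.8 561. ] 0.0
tri portal [410.1 294.  387.5] 0.2
tri kiosk [409.6 293.8 391.7] 0.4
tri kiosk [407.9 320.1 338.8] 0.7
tri kiosk [409.9 293.9 391.1] 0.3
tri kiosk [409.2 292.8 393.9] 0.6
```

>>> carry_out(commands=[{"jaw":0.085,"translation":[-0.02,-0.01,0],"spin":0},{"jaw":0.085,"translation":[-0.02,-0.01,0],"spin":0},{"jaw":0.085,"translation":[-0.02,-0.01,0],"spin":0},{"jaw":0.085,"translation":[-0.02,-0.01,0],"spin":0},{"jaw":0.085,"translation":[0,0,0],"spin":0},{"jaw":0.085,"translation":[0,0,0],"spin":0},{"jaw":0.085,"translation":[0,0,0],"spin":0},{"jaw":0.085,"translation":[0,0,0],"spin":0}])

```text
time: 5.5
tool_pos: [560.4, 273.2, 250.5]
tcp_rot: [180.0, -0.0, -173.1]
ft_force: [0.2, 0.5, -0.2]
finger_gap: 84.9
grip_force: 0.0
```

```bash
python3 see.py w2; python3 m.py w1 w2
```

```text
portal [([353.0, 96.0], 0.56), ([302.0, 94.0], 0.3)] [0.71]
hut [([353.0, 95.0], 0.71)] [0.65]
kiosk [([407.0, 94.0], 0.94), ([505.0, 141.0], 0.65)] [0.95, 0.93]
transformer [] [0.62]
yard [] [0.7]
hut_base [] []
kiosk_base [] [0.63]
board [] []
tray [([100.0, 133.0], 0.93), ([302.0, 94.0], 0.43)] [0.74]
pose [561.1 272.7 250.5] [-1.800e+02 -1.000e-02 -1.731e+02] gap 85.2 t 6.45
w1 yard 0.98 [482.3 303.1] [210.4 230.3] 6.9 px [336. 132.]
w1 yard 0.52 [483.7 242.2] [69.7 59. ] 6.0 px [278. 141.]
w1 hut_base 0.85 [484.4 243.3] [69.7 58.6] 7.0 px [285. 141.]
w1 kiosk_base 0.58 [458.  349.7] [38.2 73.8] 46.0 px [348. 148.]
w1 portal 0.66 [478.3 300.8] [146.6  31.8] 6.5 px [314. 178.]
w1 hut 0.66 [483.4 244.8] [63.6 54.7] 7.1 px [261. 176.]
w1 kiosk 0.74 [466.2 359.1] [46.8 57.1] 7.2 px [376. 172.]
w1 kiosk 0.74 [638.4 354.9] [61.8 66.6] 81.2 px [343. 311.]
w1 tray 0.69 [548.5  20.5] [151.4 121.9] 11.3 px [ 76. 196.]
w1 tray 0.3 [495.4 237.4] [74.6 63. ] 7.0 px [260. 174.]
w2 yard 0.7 [479.9 305.6] [203.3 232.2] 6.9 px [335.  76.]
w2 kiosk_base 0.63 [488.7 365. ] [12.  54.9] 7.1 px [400. 116.]
w2 portal 0.71 [482.6 292.1] [135.   36.2] 6.5 px [361.  80.]
w2 hut 0.65 [484.7 243. ] [58.1 50.2] 6.7 px [296.  91.]
w2 kiosk 0.95 [501.2 474.5] [77.4 39.1] 89.1 px [521. 141.]
w2 kiosk 0.93 [469.3 357.5] [39.2 62.1] 7.2 px [417.  94.]
w2 tray 0.74 [550.2  19.7] [151.5 120.2] 11.3 px [ 96. 129.]
tri portal [477.3 300.8   7.6] 0.2
tri kiosk [504.1 487.9  -5.6] 3.0
```

View pics/w2.png

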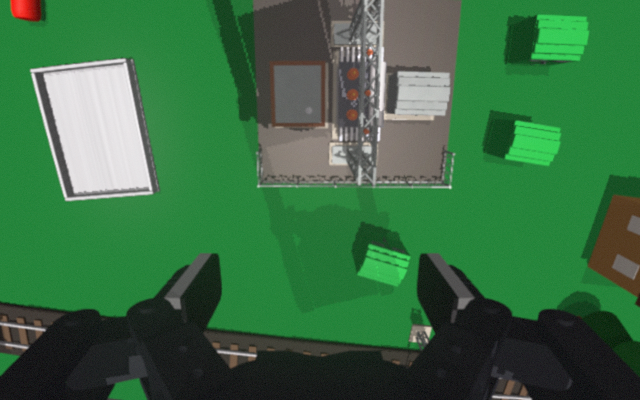

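The second view shows the hut roof at (299,94), the kiosk top at (423,93) and the beam's far end at (369,185). I'll triangulate these.

```bash
python3 - <<'E'
from h import *; import pickle
a=pickle.load(open('w1.pkl','rb'))[0];b=pickle.load(open('w2.pkl','rb'))[0]
for n,p,q in(('hut roof',(260,178),(299,94)),('kiosk top',(380,173),(423,93)),('beam far end',(317.5,272),(368.5,185)),('hut stub',(270,194),(309,111)),('tray near-right corner',(104,131),(126,60)),('tray far-left',(47,259),(69,198))):
    x,e=tri(a,p,b,q); print(n,x.round(1),e.round(1))
def obj(c,yaw,pts): 
    y=np.radians(yaw); R=np.array([[np.cos(y),-np.sin(y),0],[np.sin(y),np.cos(y),0],[0,0,1]]); return np.array(pts)@R.T+c
# corner refinement by model outlines: portal beam, yard, kiosk
for P,nm in((a,'w1'),(b,'w2')):
    im=P['pixels'].copy()
    def dr(pts,col):
        q=proj(P,pts); cv2.polylines(im,[np.round(q*16).astype(int)],True,col,1,cv2.LINE_AA,4)
    bx=lambda x,y,z:[(-x/2,-y/2,z),(x/2,-y/2,z),(x/2,y/2,z),(-x/2,y/2,z)]
    Y=(477.1,303,0);dr(obj(Y,6.9,bx(200,220,3)),(0,255,255))
    dr(obj((477.3,301.5,6),6.9,bx(142,14,126)),(0,0,255))
    dr(obj((484.6,243.2,6),6.9,bx(58,50,68)),(255,0,0))
    dr(obj((469.9,362.5,6),6.9,bx(50,60,0)),(255,255,0))
    dr(obj((469.9,362.5,6),6.9,bx(40,50,48)),(255,0,255))
    dr(obj((550,14,0),11.2,bx(150,110,18)),(255,0,0))
    cv2.imwrite(f'pics/o{nm}.png',cv2.resize(im[40:290,0:500] if nm=='w1' else im[0:210,0:500],None,fx=1.6,fy=1.6,interpolation=cv2.INTER_CUBIC))
i1,i2=cv2.imread('pics/ow1.png'),cv2.imread('pics/ow2.png')
cv2.imwrite('pics/ov.png',np.vstack([cv2.resize(a_,None,fx=1,fy=.81 if 0 else 1) for a_ in(i1[:330],i2[:270])]))
E
```

```text
hut roof [484.4 244.8  72. ] 0.4
kiosk top [468.2 364.2  52. ] 0.6
beam far end [548.8 310.5 129.1] 2.2
hut stub [498.4 256.   74.9] 0.2
tray near-right corner [467.7  44.1  -3.1] 0.8
tray far-left [624.5  -8.7  34.2] 4.3
```

View pics/ov.png

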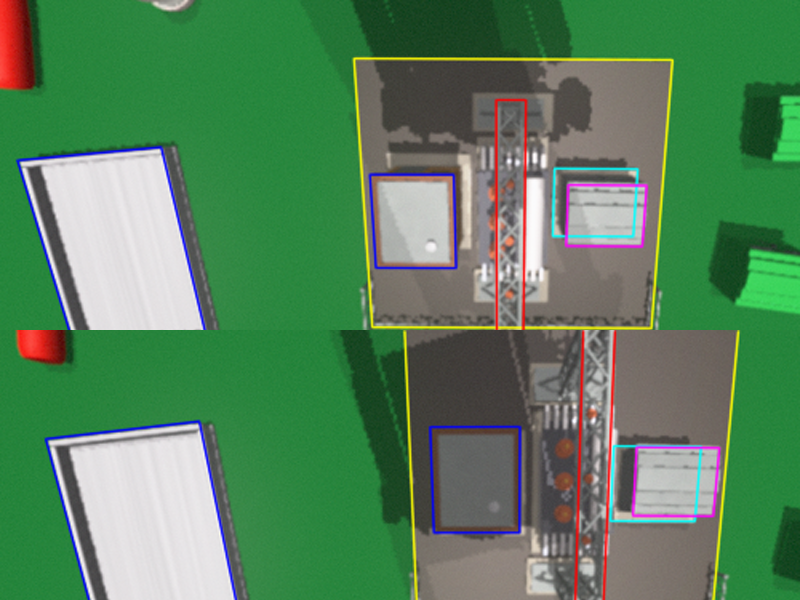

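The outlines fit: portal (477.2, 301.3), yard (477.1, 303) at 6.9°, hut (484.6, 243.2), kiosk (469.9, 362.5). Triangulated heights match the text. Next is the portal grasp.

```bash
python3 - <<'E'
from h import *
plan((477.2,301.3,150,-173.1),(477.2,301.3,106,-173.1))
E
```

```text
pose [561.1 272.7 250.5] [-1.800e+02 -1.000e-02 -1.731e+02] gap 85.2 t 6.45
shift mm [ 79.9  38.4 100.5] spin rad -0.0001 rows>= 4
shift mm [ 0.  0. 44.] spin rad -0.0 rows>= 2
```

>>> carry_out(commands=[{"jaw":0.085,"translation":[0.02,0.0096,0],"spin":0},{"jaw":0.085,"translation":[0.02,0.0096,0],"spin":0},{"jaw":0.085,"translation":[0.02,0.0096,0],"spin":0},{"jaw":0.085,"translation":[0.02,0.0096,0],"spin":0},{"jaw":0.085,"translation":[0,0,0.025],"spin":0},{"jaw":0.085,"translation":[0,0,0.025],"spin":0},{"jaw":0.06,"translation":[0,0,0.025],"spin":0},{"jaw":0.06,"translation":[0,0,0.025],"spin":0}])

```text
time: 7.12
tool_pos: [477.0, 301.5, 149.9]
tcp_rot: [180.0, 0.1, -173.1]
ft_force: [1.9, 0.9, -0.4]
finger_gap: 63.6
grip_force: 0.0
```

>>> carry_out(commands=[{"jaw":0.05,"translation":[0,0,0.011],"spin":0},{"jaw":0.04,"translation":[0,0,0.011],"spin":0},{"jaw":0.04,"translation":[0,0,0.011],"spin":0},{"jaw":0.04,"translation":[0,0,0.011],"spin":0},{"jaw":0.03,"translation":[0,0,0],"spin":0},{"jaw":0.03,"translation":[0,0,0],"spin":0},{"jaw":0.03,"translation":[0,0,0],"spin":0},{"jaw":0.03,"translation":[0,0,0],"spin":0}], squeeze=30)

```text
time: 7.78
tool_pos: [477.9, 301.7, 107.7]
tcp_rot: [180.0, 0.1, -173.1]
ft_force: [0.3, -0.0, 0.1]
finger_gap: 30.0
grip_force: 0.0
```

```bash
python3 - <<'E'
from h import *
w=r.snapshot('wrist'); cv2.imwrite('pics/w3.png',w['pixels']); plan()
E
```

```text
pose [477.8 301.6 107.7] [ 1.7996e+02  1.0000e-01 -1.7310e+02] gap 30.0 t 7.83
```

View pics/w3.png

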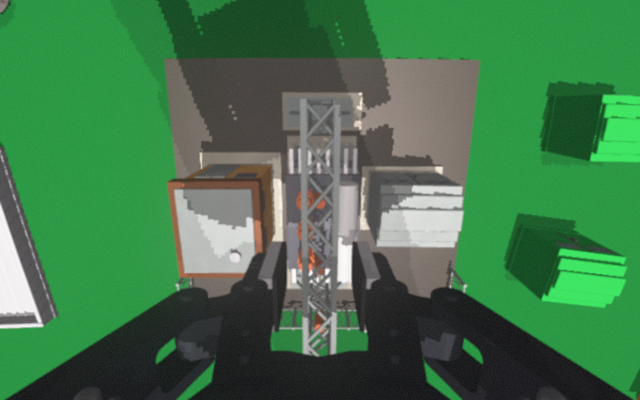

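The beam lies centred between the fingers (x≈318). Closing, then lifting.

>>> carry_out(commands=[{"jaw":0.012,"translation":[0,0,0],"spin":0},{"jaw":0.008,"translation":[0,0,0],"spin":0},{"jaw":0.008,"translation":[0,0,0],"spin":0},{"jaw":0.008,"translation":[0,0,0],"spin":0},{"jaw":0.008,"translation":[0,0,0],"spin":0},{"jaw":0.008,"translation":[0,0,0],"spin":0},{"jaw":0.008,"translation":[0,0,0],"spin":0},{"jaw":0.008,"translation":[0,0,0],"spin":0}])

```text
time: 8.5
tool_pos: [477.6, 301.6, 107.3]
tcp_rot: [180.0, 0.1, -173.1]
ft_force: [0.1, 1.0, 5.4]
finger_gap: 13.4
grip_force: 31.3
```

>>> carry_out(commands=[{"jaw":0.008,"translation":[0,0,-0.004],"spin":0},{"jaw":0.008,"translation":[0,0,-0.01],"spin":0},{"jaw":0.008,"translation":[0,0,-0.02],"spin":0},{"jaw":0.008,"translation":[0,0,-0.025],"spin":0},{"jaw":0.008,"translation":[0,0,-0.025],"spin":0},{"jaw":0.008,"translation":[0,0,-0.025],"spin":0},{"jaw":0.008,"translation":[0,0,-0.015],"spin":0},{"jaw":0.008,"translation":[0,0,-0.006],"spin":0}])

```text
time: 9.17
tool_pos: [478.2, 301.8, 240.4]
tcp_rot: [179.9, 0.3, -173.1]
ft_force: [-0.3, -0.0, -1.1]
finger_gap: 13.4
grip_force: 30.4
```

```bash
python3 - <<'E'
from h import *
plan((486.5,-204,237,-173.1),(486.5,-204,237,173.4),(486.5,-204,107.5,173.4))
E
```

```text
pose [478.2 301.8 240.4] [ 179.91    0.25 -173.1 ] gap 13.4 t 9.17
shift mm [  52.5 -503.1    3.4] spin rad -0.0 rows>= 15
shift mm [ 0.  0. -0.] spin rad 0.2356 rows>= 2
shift mm [  0.    0.  129.5] spin rad -0.0 rows>= 4
```

>>> carry_out(commands=[{"jaw":0.008,"translation":[0.003,-0.015,0],"spin":0},{"jaw":0.008,"translation":[0.003,-0.025,0],"spin":0},{"jaw":0.008,"translation":[0.003,-0.032,0],"spin":0},{"jaw":0.008,"translation":[0.003,-0.032,0],"spin":0},{"jaw":0.008,"translation":[0.003,-0.032,0],"spin":0},{"jaw":0.008,"translation":[0.003,-0.032,0],"spin":0},{"jaw":0.008,"translation":[0.003,-0.032,0],"spin":0},{"jaw":0.008,"translation":[0.003,-0.032,0],"spin":0}])

```text
time: 9.83
tool_pos: [479.7, 66.0, 234.8]
tcp_rot: [-180.0, -0.2, -173.1]
ft_force: [0.2, 0.0, -1.1]
finger_gap: 13.6
grip_force: 30.4
```

>>> carry_out(commands=[{"jaw":0.008,"translation":[0.003,-0.032,0],"spin":0},{"jaw":0.008,"translation":[0.003,-0.032,0],"spin":0},{"jaw":0.008,"translation":[0.003,-0.032,0],"spin":0},{"jaw":0.008,"translation":[0.003,-0.032,0],"spin":0},{"jaw":0.008,"translation":[0.003,-0.032,0],"spin":0},{"jaw":0.008,"translation":[0.003,-0.032,0],"spin":0},{"jaw":0.008,"translation":[0.003,-0.03,0],"spin":0},{"jaw":0.008,"translation":[0.003,-0.025,0],"spin":0}])

```text
time: 10.5
tool_pos: [485.3, -182.2, 234.8]
tcp_rot: [179.9, -0.2, -173.2]
ft_force: [-0.3, 0.4, -1.7]
finger_gap: 13.4
grip_force: 30.4
```

>>> carry_out(commands=[{"jaw":0.008,"translation":[0.003,-0.018,0],"spin":0},{"jaw":0.008,"translation":[0.001,-0.006,0],"spin":0},{"jaw":0.008,"translation":[0,0,0],"spin":0.07},{"jaw":0.008,"translation":[0,0,0],"spin":0.0956},{"jaw":0.008,"translation":[0,0,0],"spin":0.07},{"jaw":0.008,"translation":[0,0,0],"spin":0},{"jaw":0.008,"translation":[0,0,0],"spin":0},{"jaw":0.008,"translation":[0,0,0],"spin":0}])

```text
time: 11.17
tool_pos: [485.5, -203.9, 235.9]
tcp_rot: [180.0, -0.1, 173.6]
ft_force: [-0.3, 1.1, -0.9]
finger_gap: 13.4
grip_force: 30.4
```

```bash
python3 - <<'E'
from h import *
t=r.snapshot('top'); rect(t,'board',5); w=r.snapshot('wrist'); rect(w,'board',5); cv2.imwrite('pics/w4.png',w['pixels'])
t=r.snapshot('side');rect(t,'board',5)
plan((486.5,-204,107.5,173.4))
E
```

```text
board 0.64 [ 483.8 -216.7] [101.7 182.6] 82.5
board 0.62 [ 476.5 -287. ] [239.  179.9] 83.5
board 0.77 [ 473.6 -285.4] [242.4 184.4] 84.4
pose [ 485.9 -204.3  236.5] [-180.      0.    173.44] gap 13.7 t 11.47
shift mm [ -0.6   0.3 129. ] spin rad 0.0006 rows>= 4
```

View pics/w4.png

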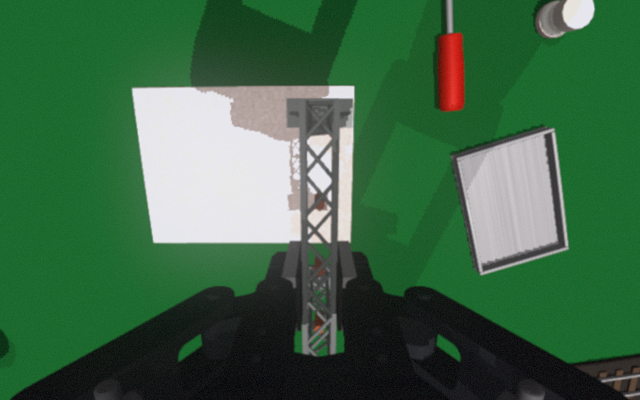

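The view shows the portal over the right part of the board, its lower foot at (320,112), with the tray at (510,200). The board fit agrees with the top camera. Lowering.

>>> carry_out(commands=[{"jaw":0.008,"translation":[0,0,0.015],"spin":0},{"jaw":0.008,"translation":[0,0,0.025],"spin":0},{"jaw":0.008,"translation":[0,0,0.03],"spin":0},{"jaw":0.008,"translation":[0,0,0.025],"spin":0},{"jaw":0.008,"translation":[0,0,0.015],"spin":0},{"jaw":0.008,"translation":[0,0,0.01],"spin":0},{"jaw":0.008,"translation":[0,0,0.005],"spin":0},{"jaw":0.008,"translation":[0,0,0.004],"spin":0}])

```text
time: 12.13
tool_pos: [486.1, -204.4, 107.5]
tcp_rot: [-180.0, 0.0, 173.4]
ft_force: [0.4, -1.0, -0.6]
finger_gap: 13.3
grip_force: 30.4
```

>>> carry_out(commands=[{"jaw":0.008,"translation":[0,0,0.0017],"spin":0},{"jaw":0.008,"translation":[0,0,0],"spin":0},{"jaw":0.008,"translation":[0,0,0],"spin":0},{"jaw":0.008,"translation":[0,0,0],"spin":0},{"jaw":0.008,"translation":[0,0,0],"spin":0},{"jaw":0.02,"translation":[0,0,0],"spin":0},{"jaw":0.03,"translation":[0,0,0],"spin":0},{"jaw":0.05,"translation":[0,0,0],"spin":0}])

```text
time: 12.8
tool_pos: [486.1, -204.4, 106.1]
tcp_rot: [-180.0, 0.0, 173.4]
ft_force: [0.3, 0.1, 0.7]
finger_gap: 40.9
grip_force: 0.0
```

>>> carry_out(commands=[{"jaw":0.05,"translation":[0,0,0],"spin":0},{"jaw":0.05,"translation":[0,0,-0.01],"spin":0},{"jaw":0.05,"translation":[0,0,-0.02],"spin":0},{"jaw":0.06,"translation":[0,0,-0.03],"spin":0},{"jaw":0.07,"translation":[0,0,-0.03],"spin":0},{"jaw":0.08,"translation":[0,0,-0.03],"spin":0},{"jaw":0.085,"translation":[0,0,0],"spin":0},{"jaw":0.085,"translation":[0,0,0],"spin":0}])

```text
time: 13.47
tool_pos: [487.4, -205.1, 229.3]
tcp_rot: [-179.9, 0.3, 173.4]
ft_force: [0.2, -0.4, 0.0]
finger_gap: 84.9
grip_force: 0.0
```

```bash
python3 - <<'E'
from h import *
w=r.snapshot('side');rect(w,'portal',5)
L=r.regions_of(w,'portal');print([(l['xy'],l['score']) for l in L]); cv2.imwrite('pics/s2.png',w['pixels'])
print(r.sense()['joint_pos'])
# hut: closing along x => yaw 96.9 (or -83.1)
plan((484.6,243.2,225,173.4),(484.6,243.2,225,96.9),(484.6,243.2,50,96.9))
E
```

```text
portal 0.72 [505.9 288.6] [159.6  81.4] 54.1
[([283.8, 161.9], 0.72), ([389.8, 228.1], 0.65)]
[-2.83809147e+01 -3.68867464e+00  9.73587477e+01 -1.72255083e-04
  8.64344991e+01 -1.11778990e+02]
pose [ 485.3 -204.   224.7] [ 1.7996e+02 -1.0000e-01  1.7340e+02] gap 84.5 t 13.62
shift mm [ 5.210e+01  4.441e+02 -3.000e-01] spin rad -0.0 rows>= 13
shift mm [ 0.  0. -0.] spin rad 1.3352 rows>= 11
shift mm [  0.   0. 175.] spin rad -0.0 rows>= 5
```

>>> carry_out(commands=[{"jaw":0.085,"translation":[0.0037,0.0317,0],"spin":0},{"jaw":0.085,"translation":[0.0037,0.0317,0],"spin":0},{"jaw":0.085,"translation":[0.0037,0.0317,0],"spin":0},{"jaw":0.085,"translation":[0.0037,0.0317,0],"spin":0},{"jaw":0.085,"translation":[0.0037,0.0317,0],"spin":0},{"jaw":0.085,"translation":[0.0037,0.0317,0],"spin":0},{"jaw":0.085,"translation":[0.0037,0.0317,0],"spin":0},{"jaw":0.085,"translation":[0.0037,0.0317,0],"spin":0}])

```text
time: 14.28
tool_pos: [484.4, 52.5, 224.1]
tcp_rot: [-180.0, -0.2, 173.4]
ft_force: [0.5, -0.2, 0.8]
finger_gap: 85.3
grip_force: 0.0
```

>>> carry_out(commands=[{"jaw":0.085,"translation":[0.0037,0.0317,0],"spin":0},{"jaw":0.085,"translation":[0.0037,0.0317,0],"spin":0},{"jaw":0.085,"translation":[0.0037,0.0317,0],"spin":0},{"jaw":0.085,"translation":[0.0037,0.0317,0],"spin":0},{"jaw":0.085,"translation":[0.0037,0.0317,0],"spin":0},{"jaw":0.085,"translation":[0.0037,0.0317,0],"spin":0},{"jaw":0.085,"translation":[0,0,0],"spin":0.1113},{"jaw":0.085,"translation":[0,0,0],"spin":0.1113}])

```text
time: 14.95
tool_pos: [484.0, 244.1, 223.7]
tcp_rot: [-179.9, -0.2, 160.6]
ft_force: [-0.4, -0.7, -0.6]
finger_gap: 84.6
grip_force: 0.0
```

>>> carry_out(commands=[{"jaw":0.085,"translation":[0,0,0],"spin":0.1113},{"jaw":0.085,"translation":[0,0,0],"spin":0.1113},{"jaw":0.085,"translation":[0,0,0],"spin":0.1113},{"jaw":0.085,"translation":[0,0,0],"spin":0.1113},{"jaw":0.085,"translation":[0,0,0],"spin":0.1113},{"jaw":0.085,"translation":[0,0,0],"spin":0.1113},{"jaw":0.085,"translation":[0,0,0],"spin":0.1113},{"jaw":0.085,"translation":[0,0,0],"spin":0.1113}])

```text
time: 15.62
tool_pos: [484.5, 242.1, 223.8]
tcp_rot: [-179.8, 0.0, 109.3]
ft_force: [-0.1, -0.4, -0.2]
finger_gap: 84.8
grip_force: 0.0
```

>>> carry_out(commands=[{"jaw":0.085,"translation":[0,0,0],"spin":0.1113},{"jaw":0.085,"translation":[0,0,0],"spin":0.1113},{"jaw":0.085,"translation":[0,0,0.02],"spin":0},{"jaw":0.085,"translation":[0,0,0.035],"spin":0},{"jaw":0.085,"translation":[0,0,0.025],"spin":0},{"jaw":0.085,"translation":[0,0,0.02],"spin":0},{"jaw":0.085,"translation":[0,0,0],"spin":0},{"jaw":0.085,"translation":[0,0,0],"spin":0}])

```text
time: 16.28
tool_pos: [483.5, 241.7, 123.5]
tcp_rot: [-179.7, 0.1, 96.9]
ft_force: [0.2, -0.2, 0.6]
finger_gap: 84.6
grip_force: 0.0
```

```bash
python3 - <<'E'
from h import *
w=r.snapshot('wrist'); cv2.imwrite('pics/w5.png',w['pixels'])
plan((484.6,243.2,50,96.9))
E
```

```text
pose [485.  242.3 125.6] [-1.7991e+02  2.0000e-02  9.6880e+01] gap 85.0 t 16.33
shift mm [ 0.9 -0.3 75.6] spin rad -0.0004 rows>= 3
```

View pics/w5.png

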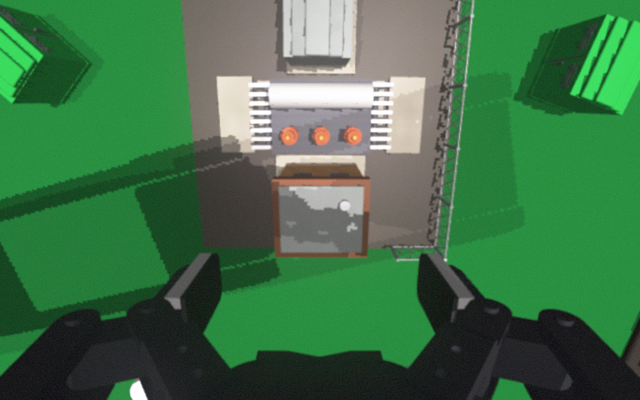

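The hut roof is centred at column 320. Descending and gripping it.

>>> carry_out(commands=[{"jaw":0.085,"translation":[0.001,0,0.02],"spin":0},{"jaw":0.085,"translation":[0,0,0.025],"spin":0},{"jaw":0.085,"translation":[0,0,0.02],"spin":0},{"jaw":0.085,"translation":[0,0,0.013],"spin":0},{"jaw":0.085,"translation":[0,0,0],"spin":0},{"jaw":0.075,"translation":[0,0,0],"spin":0},{"jaw":0.065,"translation":[0,0,0],"spin":0},{"jaw":0.055,"translation":[0,0,0],"spin":0}])

```text
time: 17.0
tool_pos: [486.7, 244.1, 50.1]
tcp_rot: [179.8, -0.0, 96.9]
ft_force: [-1.9, -1.3, 7.3]
finger_gap: 57.2
grip_force: 30.5
```

>>> carry_out(commands=[{"jaw":0.053,"translation":[0,0,0],"spin":0},{"jaw":0.053,"translation":[0,0,0],"spin":0},{"jaw":0.053,"translation":[0,0,0],"spin":0},{"jaw":0.053,"translation":[0,0,0],"spin":0},{"jaw":0.053,"translation":[0,0,0],"spin":0},{"jaw":0.053,"translation":[0,0,0],"spin":0},{"jaw":0.053,"translation":[0,0,0],"spin":0},{"jaw":0.053,"translation":[0,0,0],"spin":0}])

```text
time: 17.67
tool_pos: [486.7, 244.1, 50.1]
tcp_rot: [179.8, -0.0, 96.9]
ft_force: [-3.0, -0.7, 6.5]
finger_gap: 57.6
grip_force: 31.6
```

```bash
python3 - <<'E'
from h import *
plan((484.6,243.2,187,96.9),(476.7,-288,187,96.9),(476.7,-288,187,83.4),(476.7,-288,46.5,83.4))
E
```

```text
pose [486.7 244.1  50.1] [ 1.7982e+02 -5.0000e-02  9.6880e+01] gap 57.6 t 17.67
shift mm [  -0.6   -2.2 -136.9] spin rad -0.0003 rows>= 4
shift mm [-526.4  -71.7   -0. ] spin rad -0.0 rows>= 15
shift mm [ 0.  0. -0.] spin rad 0.2356 rows>= 2
shift mm [  0.    0.  140.5] spin rad -0.0 rows>= 4
```

>>> carry_out(commands=[{"jaw":0.053,"translation":[0,0,-0.004],"spin":0},{"jaw":0.053,"translation":[0,0,-0.01],"spin":0},{"jaw":0.053,"translation":[0,0,-0.02],"spin":0},{"jaw":0.053,"translation":[0,0,-0.028],"spin":0},{"jaw":0.053,"translation":[0,0,-0.028],"spin":0},{"jaw":0.053,"translation":[0,0,-0.025],"spin":0},{"jaw":0.053,"translation":[0,0,-0.015],"spin":0},{"jaw":0.053,"translation":[0,0,-0.01],"spin":0}])

```text
time: 18.33
tool_pos: [486.6, 244.0, 191.8]
tcp_rot: [179.7, -0.1, 96.9]
ft_force: [-0.3, 0.7, -1.3]
finger_gap: 57.5
grip_force: 32.6
```

>>> carry_out(commands=[{"jaw":0.053,"translation":[-0.015,-0.002,0],"spin":0},{"jaw":0.053,"translation":[-0.025,-0.003,0],"spin":0},{"jaw":0.053,"translation":[-0.032,-0.004,0],"spin":0},{"jaw":0.053,"translation":[-0.032,-0.004,0],"spin":0},{"jaw":0.053,"translation":[-0.032,-0.004,0],"spin":0},{"jaw":0.053,"translation":[-0.032,-0.004,0],"spin":0},{"jaw":0.053,"translation":[-0.032,-0.004,0],"spin":0},{"jaw":0.053,"translation":[-0.032,-0.004,0],"spin":0}])

```text
time: 19.0
tool_pos: [483.7, 8.2, 187.9]
tcp_rot: [-180.0, -0.0, 96.9]
ft_force: [0.4, 0.0, -1.3]
finger_gap: 57.4
grip_force: 32.6
```

>>> carry_out(commands=[{"jaw":0.053,"translation":[-0.032,-0.004,0],"spin":0},{"jaw":0.053,"translation":[-0.032,-0.004,0],"spin":0},{"jaw":0.053,"translation":[-0.032,-0.005,0],"spin":0},{"jaw":0.053,"translation":[-0.032,-0.005,0],"spin":0},{"jaw":0.053,"translation":[-0.032,-0.005,0],"spin":0},{"jaw":0.053,"translation":[-0.032,-0.005,0],"spin":0},{"jaw":0.053,"translation":[-0.032,-0.005,0],"spin":0},{"jaw":0.053,"translation":[-0.03,-0.004,0],"spin":0}])

```text
time: 19.67
tool_pos: [477.2, -248.6, 187.8]
tcp_rot: [-180.0, -0.0, 96.9]
ft_force: [0.5, 0.1, -1.3]
finger_gap: 57.2
grip_force: 32.6
```

>>> carry_out(commands=[{"jaw":0.053,"translation":[-0.025,-0.003,0],"spin":0},{"jaw":0.053,"translation":[-0.015,-0.003,0],"spin":0},{"jaw":0.053,"translation":[0,0,0],"spin":0.07},{"jaw":0.053,"translation":[0,0,0],"spin":0.0956},{"jaw":0.053,"translation":[0,0,0],"spin":0.07},{"jaw":0.053,"translation":[0,0,0],"spin":0},{"jaw":0.053,"translation":[0,0,0],"spin":0},{"jaw":0.053,"translation":[0,0,0],"spin":0}])

```text
time: 20.33
tool_pos: [476.8, -286.9, 187.8]
tcp_rot: [-180.0, -0.0, 83.5]
ft_force: [-0.2, -1.1, -1.1]
finger_gap: 57.4
grip_force: 32.6
```

```bash
python3 - <<'E'
from h import *
w=r.snapshot('wrist'); cv2.imwrite('pics/w6.png',w['pixels'])
plan((476.7,-288,49,83.4))
E
```

```text
pose [ 476.8 -287.   187.8] [-1.800e+02 -1.000e-02  8.352e+01] gap 57.5 t 20.38
shift mm [ -1.   -0.  138.8] spin rad 0.002 rows>= 4
```

View pics/w6.png

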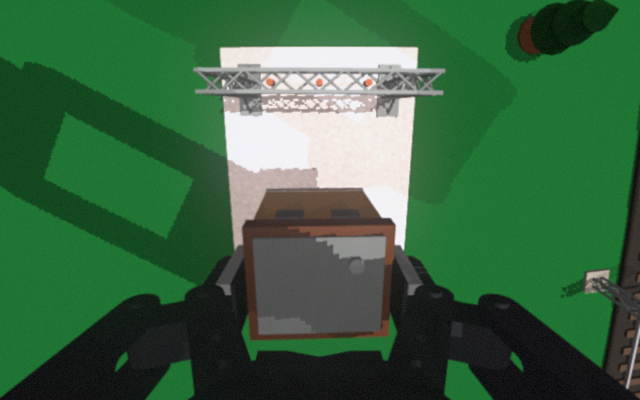

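The portal stands on the board (beam at row 80) and the hut is held level. Lowering the hut.

>>> carry_out(commands=[{"jaw":0.053,"translation":[0,0,0.015],"spin":0},{"jaw":0.053,"translation":[0,0,0.025],"spin":0},{"jaw":0.053,"translation":[0,0,0.03],"spin":0},{"jaw":0.053,"translation":[0,0,0.025],"spin":0},{"jaw":0.053,"translation":[0,0,0.02],"spin":0},{"jaw":0.053,"translation":[0,0,0.012],"spin":0},{"jaw":0.053,"translation":[0,0,0.007],"spin":0},{"jaw":0.053,"translation":[0,0,0.003],"spin":0}])

```text
time: 21.05
tool_pos: [476.5, -287.0, 50.0]
tcp_rot: [-179.9, -0.0, 83.4]
ft_force: [0.7, -0.5, -2.2]
finger_gap: 57.2
grip_force: 32.6
```

>>> carry_out(commands=[{"jaw":0.053,"translation":[0,0,0.0015],"spin":0},{"jaw":0.053,"translation":[0,0,0.0005],"spin":0},{"jaw":0.053,"translation":[0,0,0],"spin":0},{"jaw":0.053,"translation":[0,0,0],"spin":0},{"jaw":0.06,"translation":[0,0,0],"spin":0},{"jaw":0.065,"translation":[0,0,0],"spin":0},{"jaw":0.075,"translation":[0,0,0],"spin":0},{"jaw":0.085,"translation":[0,0,0],"spin":0}])

```text
time: 21.72
tool_pos: [477.1, -287.5, 49.2]
tcp_rot: [180.0, 0.0, 83.4]
ft_force: [0.4, 0.2, 0.1]
finger_gap: 83.9
grip_force: 0.0
```

>>> carry_out(commands=[{"jaw":0.085,"translation":[0,0,0],"spin":0},{"jaw":0.085,"translation":[0,0,0],"spin":0},{"jaw":0.085,"translation":[0,0,-0.015],"spin":0},{"jaw":0.085,"translation":[0,0,-0.03],"spin":0},{"jaw":0.085,"translation":[0,0,-0.035],"spin":0},{"jaw":0.085,"translation":[0,0,-0.035],"spin":0},{"jaw":0.085,"translation":[0,0,-0.025],"spin":0},{"jaw":0.085,"translation":[0,0,-0.015],"spin":0}])

```text
time: 22.38
tool_pos: [478.1, -288.3, 208.2]
tcp_rot: [179.7, 0.2, 83.4]
ft_force: [0.6, 0.3, 0.5]
finger_gap: 85.2
grip_force: 0.0
```

```bash
python3 - <<'E'
from h import *
plan((469.8,362.6,200,83.4),(469.8,362.6,200,96.9),(469.8,362.6,20,96.9))
E
```

```text
pose [ 478.1 -288.3  208.2] [1.7973e+02 1.5000e-01 8.3380e+01] gap 85.2 t 22.38
shift mm [645.6 -83.3   8.2] spin rad -0.0004 rows>= 19
shift mm [ 0.  0. -0.] spin rad -0.2356 rows>= 2
shift mm [  0.   0. 180.] spin rad -0.0 rows>= 5
```

>>> carry_out(commands=[{"jaw":0.085,"translation":[0.0323,-0.0042,0],"spin":0},{"jaw":0.085,"translation":[0.0323,-0.0042,0],"spin":0},{"jaw":0.085,"translation":[0.0323,-0.0042,0],"spin":0},{"jaw":0.085,"translation":[0.0323,-0.0042,0],"spin":0},{"jaw":0.085,"translation":[0.0323,-0.0042,0],"spin":0},{"jaw":0.085,"translation":[0.0323,-0.0042,0],"spin":0},{"jaw":0.085,"translation":[0.0323,-0.0042,0],"spin":0},{"jaw":0.085,"translation":[0.0323,-0.0042,0],"spin":0}])

```text
time: 23.05
tool_pos: [473.0, -25.3, 203.9]
tcp_rot: [180.0, -0.0, 83.4]
ft_force: [0.4, 0.0, 0.5]
finger_gap: 84.9
grip_force: 0.0
```

>>> carry_out(commands=[{"jaw":0.085,"translation":[0.0323,-0.0042,0],"spin":0},{"jaw":0.085,"translation":[0.0323,-0.0042,0],"spin":0},{"jaw":0.085,"translation":[0.0323,-0.0042,0],"spin":0},{"jaw":0.085,"translation":[0.0323,-0.0042,0],"spin":0},{"jaw":0.085,"translation":[0.0323,-0.0042,0],"spin":0},{"jaw":0.085,"translation":[0.0323,-0.0042,0],"spin":0},{"jaw":0.085,"translation":[0.0323,-0.0042,0],"spin":0},{"jaw":0.085,"translation":[0.0323,-0.0042,0],"spin":0}])

```text
time: 23.72
tool_pos: [469.3, 235.4, 203.9]
tcp_rot: [180.0, -0.0, 83.4]
ft_force: [-0.4, -0.7, 0.0]
finger_gap: 84.9
grip_force: 0.0
```

>>> carry_out(commands=[{"jaw":0.085,"translation":[0.0323,-0.0042,0],"spin":0},{"jaw":0.085,"translation":[0.0323,-0.0042,0],"spin":0},{"jaw":0.085,"translation":[0.0323,-0.0042,0],"spin":0},{"jaw":0.085,"translation":[0.0323,-0.0042,0],"spin":0},{"jaw":0.085,"translation":[0,0,0],"spin":-0.1178},{"jaw":0.085,"translation":[0,0,0],"spin":-0.1178},{"jaw":0.085,"translation":[0,0,0.03],"spin":0},{"jaw":0.085,"translation":[0,0,0.03],"spin":0}])

```text
time: 24.38
tool_pos: [469.5, 365.6, 145.7]
tcp_rot: [179.7, -0.1, 97.0]
ft_force: [0.2, -0.5, -1.5]
finger_gap: 85.0
grip_force: 0.0
```

>>> carry_out(commands=[{"jaw":0.085,"translation":[0,0,0.03],"spin":0},{"jaw":0.085,"translation":[0,0,0],"spin":0},{"jaw":0.085,"translation":[0,0,0],"spin":0},{"jaw":0.085,"translation":[0,0,0],"spin":0},{"jaw":0.085,"translation":[0,0,0],"spin":0},{"jaw":0.085,"translation":[0,0,0],"spin":0},{"jaw":0.085,"translation":[0,0,0],"spin":0},{"jaw":0.085,"translation":[0,0,0],"spin":0}])

```text
time: 25.05
tool_pos: [468.5, 364.4, 115.1]
tcp_rot: [179.9, -0.1, 96.9]
ft_force: [0.0, 0.2, -0.6]
finger_gap: 85.0
grip_force: 0.0
```

```bash
python3 - <<'E'
from h import *
w=r.snapshot('wrist'); cv2.imwrite('pics/w7.png',w['pixels'])
plan((469.8,362.6,22,96.9))
E
```

```text
pose [468.3 364.3 114.7] [ 1.7993e+02 -3.0000e-02  9.6870e+01] gap 85.0 t 25.1
shift mm [-1.8  1.3 92.7] spin rad -0.0005 rows>= 3
```

View pics/w7.png

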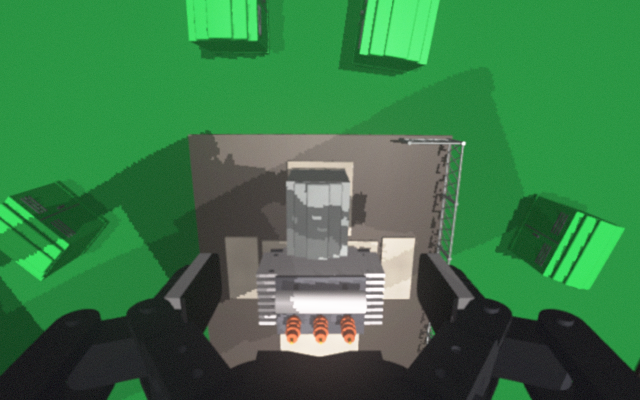

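The kiosk is centred at column 318, directly between the fingers. Descending to grip it.

>>> carry_out(commands=[{"jaw":0.085,"translation":[-0.002,0,0.02],"spin":0},{"jaw":0.085,"translation":[0,0,0.025],"spin":0},{"jaw":0.085,"translation":[0,0,0.02],"spin":0},{"jaw":0.085,"translation":[0,0,0.015],"spin":0},{"jaw":0.08,"translation":[0,0,0.01],"spin":0},{"jaw":0.07,"translation":[0,0,0.003],"spin":0},{"jaw":0.06,"translation":[0,0,0],"spin":0},{"jaw":0.05,"translation":[0,0,0],"spin":0}])

```text
time: 25.77
tool_pos: [468.7, 362.4, 21.8]
tcp_rot: [179.9, -0.0, 96.9]
ft_force: [-0.5, -0.6, 0.8]
finger_gap: 50.8
grip_force: 0.0
```

>>> carry_out(commands=[{"jaw":0.042,"translation":[0,0,0],"spin":0},{"jaw":0.036,"translation":[0,0,0],"spin":0},{"jaw":0.035,"translation":[0,0,0],"spin":0},{"jaw":0.035,"translation":[0,0,0],"spin":0},{"jaw":0.035,"translation":[0,0,0],"spin":0},{"jaw":0.035,"translation":[0,0,0],"spin":0},{"jaw":0.035,"translation":[0,0,0],"spin":0},{"jaw":0.035,"translation":[0,0,0],"spin":0}])

```text
time: 26.43
tool_pos: [469.2, 362.8, 22.5]
tcp_rot: [179.9, -0.1, 96.9]
ft_force: [0.1, -0.2, 6.3]
finger_gap: 39.9
grip_force: 31.7
```

>>> carry_out(commands=[{"jaw":0.035,"translation":[0,0,-0.004],"spin":0},{"jaw":0.035,"translation":[0,0,-0.01],"spin":0},{"jaw":0.035,"translation":[0,0,-0.02],"spin":0},{"jaw":0.035,"translation":[0,0,-0.028],"spin":0},{"jaw":0.035,"translation":[0,0,-0.03],"spin":0},{"jaw":0.035,"translation":[0,0,-0.028],"spin":0},{"jaw":0.035,"translation":[0,0,-0.02],"spin":0},{"jaw":0.035,"translation":[0,0,-0.01],"spin":0}])

```text
time: 27.1
tool_pos: [469.5, 363.0, 175.5]
tcp_rot: [179.7, -0.1, 96.9]
ft_force: [-0.1, 0.4, -0.7]
finger_gap: 39.5
grip_force: 30.9
```

```bash
python3 - <<'E'
from h import *
plan((468.5,-363,172,96.9),(468.5,-363,172,83.4))
E
```

```text
pose [469.5 363.  175.5] [ 1.7971e+02 -1.4000e-01  9.6880e+01] gap 39.5 t 27.1
shift mm [-720.6  -88.     3.5] spin rad -0.0004 rows>= 21
shift mm [ 0.  0. -0.] spin rad 0.2356 rows>= 2
```

>>> carry_out(commands=[{"jaw":0.035,"translation":[-0.015,-0.002,0],"spin":0},{"jaw":0.035,"translation":[-0.025,-0.003,0],"spin":0},{"jaw":0.035,"translation":[-0.034,-0.0041,0],"spin":0},{"jaw":0.035,"translation":[-0.034,-0.0041,0],"spin":0},{"jaw":0.035,"translation":[-0.034,-0.0041,0],"spin":0},{"jaw":0.035,"translation":[-0.034,-0.0041,0],"spin":0},{"jaw":0.035,"translation":[-0.034,-0.0041,0],"spin":0},{"jaw":0.035,"translation":[-0.034,-0.0041,0],"spin":0}])

```text
time: 27.77
tool_pos: [467.1, 114.7, 170.3]
tcp_rot: [-179.9, 0.0, 96.9]
ft_force: [0.9, -0.4, -0.3]
finger_gap: 39.6
grip_force: 30.9
```

>>> carry_out(commands=[{"jaw":0.035,"translation":[-0.034,-0.0041,0],"spin":0},{"jaw":0.035,"translation":[-0.034,-0.0041,0],"spin":0},{"jaw":0.035,"translation":[-0.034,-0.0041,0],"spin":0},{"jaw":0.035,"translation":[-0.034,-0.0041,0],"spin":0},{"jaw":0.035,"translation":[-0.034,-0.0041,0],"spin":0},{"jaw":0.035,"translation":[-0.034,-0.0041,0],"spin":0},{"jaw":0.035,"translation":[-0.034,-0.0041,0],"spin":0},{"jaw":0.035,"translation":[-0.034,-0.0041,0],"spin":0}])

```text
time: 28.43
tool_pos: [467.1, -159.2, 170.4]
tcp_rot: [-180.0, -0.0, 96.9]
ft_force: [0.8, 0.0, -0.9]
finger_gap: 39.5
grip_force: 30.9
```

>>> carry_out(commands=[{"jaw":0.035,"translation":[-0.034,-0.0041,0],"spin":0},{"jaw":0.035,"translation":[-0.034,-0.0041,0],"spin":0},{"jaw":0.035,"translation":[-0.034,-0.0041,0],"spin":0},{"jaw":0.035,"translation":[-0.034,-0.0041,0],"spin":0},{"jaw":0.035,"translation":[-0.034,-0.0041,0],"spin":0},{"jaw":0.035,"translation":[-0.025,-0.003,0],"spin":0},{"jaw":0.035,"translation":[-0.01,-0.0015,0],"spin":0},{"jaw":0.035,"translation":[0,0,0],"spin":0.05}])

```text
time: 29.1
tool_pos: [466.7, -366.3, 170.0]
tcp_rot: [-179.9, -0.0, 93.9]
ft_force: [0.3, 0.4, -1.1]
finger_gap: 39.4
grip_force: 30.9
```

>>> carry_out(commands=[{"jaw":0.035,"translation":[0,0,0],"spin":0.1},{"jaw":0.035,"translation":[0,0,0],"spin":0.0856},{"jaw":0.035,"translation":[0,0,0],"spin":0},{"jaw":0.035,"translation":[0,0,0],"spin":0},{"jaw":0.035,"translation":[0,0,0],"spin":0},{"jaw":0.035,"translation":[0,0,0],"spin":0},{"jaw":0.035,"translation":[0,0,0],"spin":0},{"jaw":0.035,"translation":[0,0,0],"spin":0}])

```text
time: 29.77
tool_pos: [467.7, -364.1, 170.8]
tcp_rot: [180.0, 0.0, 83.4]
ft_force: [0.1, -0.7, -0.3]
finger_gap: 39.3
grip_force: 30.9
```

```bash
python3 - <<'E'
from h import *
plan((468.5,-363,22,83.4))
E
```

```text
pose [ 467.7 -364.1  170.8] [180.     0.    83.43] gap 39.3 t 29.77
shift mm [  1.2   0.7 148.8] spin rad 0.0006 rows>= 5
```

>>> carry_out(commands=[{"jaw":0.035,"translation":[0.001,0,0.015],"spin":0},{"jaw":0.035,"translation":[0,0,0.025],"spin":0},{"jaw":0.035,"translation":[0,0,0.03],"spin":0},{"jaw":0.035,"translation":[0,0,0.03],"spin":0},{"jaw":0.035,"translation":[0,0,0.022],"spin":0},{"jaw":0.035,"translation":[0,0,0.014],"spin":0},{"jaw":0.035,"translation":[0,0,0.008],"spin":0},{"jaw":0.035,"translation":[0,0,0.003],"spin":0}])

```text
time: 30.43
tool_pos: [467.3, -362.8, 22.7]
tcp_rot: [-179.9, -0.1, 83.4]
ft_force: [-0.7, 0.8, -0.3]
finger_gap: 40.1
grip_force: 30.9
```

>>> carry_out(commands=[{"jaw":0.035,"translation":[0,0,0.0015],"spin":0},{"jaw":0.035,"translation":[0,0,0.0005],"spin":0},{"jaw":0.035,"translation":[0,0,0],"spin":0},{"jaw":0.035,"translation":[0,0,0],"spin":0},{"jaw":0.045,"translation":[0,0,0],"spin":0},{"jaw":0.06,"translation":[0,0,0],"spin":0},{"jaw":0.07,"translation":[0,0,0],"spin":0},{"jaw":0.085,"translation":[0,0,0],"spin":0}])

```text
time: 31.1
tool_pos: [467.9, -363.4, 22.1]
tcp_rot: [180.0, 0.0, 83.4]
ft_force: [-0.2, 0.3, -0.7]
finger_gap: 79.3
grip_force: 0.0
```

>>> carry_out(commands=[{"jaw":0.085,"translation":[0,0,0],"spin":0},{"jaw":0.085,"translation":[0,0,0],"spin":0},{"jaw":0.085,"translation":[0,0,-0.015],"spin":0},{"jaw":0.085,"translation":[0,0,-0.035],"spin":0},{"jaw":0.085,"translation":[0,0,-0.04],"spin":0},{"jaw":0.085,"translation":[0,0,-0.04],"spin":0},{"jaw":0.085,"translation":[0,0,-0.04],"spin":0},{"jaw":0.085,"translation":[0,0,-0.03],"spin":0}])

```text
time: 31.77
tool_pos: [468.4, -363.7, 225.9]
tcp_rot: [179.8, 0.1, 83.4]
ft_force: [0.6, -0.2, -0.5]
finger_gap: 85.3
grip_force: 0.0
```

```bash
python3 - <<'E'
from h import *
w=r.snapshot('wrist')
for t in('hut','portal'): print(t,[(np.round(d['xy']),round(d['score'],2)) for d in r.landmark_of(w,t)])
# transformer closing along y: yaw -173.1
plan((477.2,302.6,215,83.4),(477.2,302.6,215,-173.1))
E
```

```text
hut [(array([316.,  94.]), 0.68)]
portal []
pose [ 469.4 -364.8  226.1] [179.66   0.25  83.37] gap 85.2 t 31.92
shift mm [663.8 -69.3  11.1] spin rad -0.0005 rows>= 19
shift mm [ 0.  0. -0.] spin rad -1.8064 rows>= 15
```

>>> carry_out(commands=[{"jaw":0.085,"translation":[0.0332,-0.0035,0],"spin":0},{"jaw":0.085,"translation":[0.0332,-0.0035,0],"spin":0},{"jaw":0.085,"translation":[0.0332,-0.0035,0],"spin":0},{"jaw":0.085,"translation":[0.0332,-0.0035,0],"spin":0},{"jaw":0.085,"translation":[0.0332,-0.0035,0],"spin":0},{"jaw":0.085,"translation":[0.0332,-0.0035,0],"spin":0},{"jaw":0.085,"translation":[0.0332,-0.0035,0],"spin":0},{"jaw":0.085,"translation":[0.0332,-0.0035,0],"spin":0}])

```text
time: 32.58
tool_pos: [469.4, -94.4, 219.8]
tcp_rot: [-179.8, -0.0, 83.4]
ft_force: [1.0, -0.2, 0.5]
finger_gap: 85.0
grip_force: 0.0
```

>>> carry_out(commands=[{"jaw":0.085,"translation":[0.0332,-0.0035,0],"spin":0},{"jaw":0.085,"translation":[0.0332,-0.0035,0],"spin":0},{"jaw":0.085,"translation":[0.0332,-0.0035,0],"spin":0},{"jaw":0.085,"translation":[0.0332,-0.0035,0],"spin":0},{"jaw":0.085,"translation":[0.0332,-0.0035,0],"spin":0},{"jaw":0.085,"translation":[0.0332,-0.0035,0],"spin":0},{"jaw":0.085,"translation":[0.0332,-0.0035,0],"spin":0},{"jaw":0.085,"translation":[0.0332,-0.0035,0],"spin":0}])

```text
time: 33.25
tool_pos: [472.2, 172.4, 219.8]
tcp_rot: [-179.9, 0.1, 83.4]
ft_force: [0.6, 0.3, 1.6]
finger_gap: 85.0
grip_force: 0.0
```

>>> carry_out(commands=[{"jaw":0.085,"translation":[0.0332,-0.0035,0],"spin":0},{"jaw":0.085,"translation":[0.0332,-0.0035,0],"spin":0},{"jaw":0.085,"translation":[0.0332,-0.0035,0],"spin":0},{"jaw":0.085,"translation":[0.0332,-0.0035,0],"spin":0},{"jaw":0.085,"translation":[0,0,0],"spin":-0.1204},{"jaw":0.085,"translation":[0,0,0],"spin":-0.1204},{"jaw":0.085,"translation":[0,0,0],"spin":-0.1204},{"jaw":0.085,"translation":[0,0,0],"spin":-0.1204}])

```text
time: 33.92
tool_pos: [473.7, 304.3, 219.3]
tcp_rot: [-179.8, 0.0, 111.4]
ft_force: [0.1, -0.1, -0.4]
finger_gap: 85.0
grip_force: 0.0
```

>>> carry_out(commands=[{"jaw":0.085,"translation":[0,0,0],"spin":-0.1204},{"jaw":0.085,"translation":[0,0,0],"spin":-0.1204},{"jaw":0.085,"translation":[0,0,0],"spin":-0.1204},{"jaw":0.085,"translation":[0,0,0],"spin":-0.1204},{"jaw":0.085,"translation":[0,0,0],"spin":-0.1204},{"jaw":0.085,"translation":[0,0,0],"spin":-0.1204},{"jaw":0.085,"translation":[0,0,0],"spin":-0.1204},{"jaw":0.085,"translation":[0,0,0],"spin":-0.1204}])

```text
time: 34.58
tool_pos: [473.9, 303.9, 219.5]
tcp_rot: [-179.9, -0.1, 166.5]
ft_force: [-0.2, -0.1, -0.4]
finger_gap: 84.8
grip_force: 0.0
```

>>> carry_out(commands=[{"jaw":0.085,"translation":[0,0,0],"spin":-0.1204},{"jaw":0.085,"translation":[0,0,0],"spin":-0.1204},{"jaw":0.085,"translation":[0,0,0],"spin":-0.1204},{"jaw":0.085,"translation":[0,0,0.025],"spin":0},{"jaw":0.085,"translation":[0,0,0.025],"spin":0},{"jaw":0.085,"translation":[0,0,0],"spin":0},{"jaw":0.085,"translation":[0,0,0],"spin":0},{"jaw":0.085,"translation":[0,0,0],"spin":0}])

```text
time: 35.25
tool_pos: [474.7, 304.3, 171.9]
tcp_rot: [-180.0, -0.1, -173.2]
ft_force: [0.7, 0.5, 0.5]
finger_gap: 85.1
grip_force: 0.0
```

```bash
python3 - <<'E'
from h import *
w=r.snapshot('wrist'); 
rect(w,'hut_base',6);rect(w,'kiosk_base',6);rect(w,'yard',3);rect(w,'transformer',61)
im=w['pixels'].copy()
def obj(c,yaw,pts): 
    y=np.radians(yaw); R=np.array([[np.cos(y),-np.sin(y),0],[np.sin(y),np.cos(y),0],[0,0,1]]); return np.array(pts)@R.T+c
bx=lambda x,y,z:[(-x/2,-y/2,z),(x/2,-y/2,z),(x/2,y/2,z),(-x/2,y/2,z)]
def dr(pts,col): cv2.polylines(im,[np.round(proj(w,pts)*16).astype(int)],True,col,1,cv2.LINE_AA,4)
Y=np.array((477.1,303,0));
dr(obj(Y,6.9,bx(200,220,3)),(0,255,255))
dr(obj(Y,6.9,np.array(bx(70,60,6))+[0,-60,0]),(255,0,0))
dr(obj(Y,6.9,np.array(bx(50,60,6))+[0,60,0]),(255,0,255))
for s in(-64,64): dr(obj(Y,6.9,np.array(bx(26,56,6))+[s,0,0]),(0,0,255))
dr(obj(Y,6.9,bx(58,44,61)),(0,255,0))
cv2.imwrite('pics/w8.png',cv2.resize(im[0:300,130:530],None,fx=2,fy=2,interpolation=cv2.INTER_CUBIC)); plan((477.2,302.6,28,-173.1))
E
```

```text
hut_base 0.56 [484.4 243.3] [70.6 59.4] 6.5
kiosk_base 0.96 [470.7 362.2] [49.5 60.9] 6.9
yard 0.82 [484.1 303.4] [215.  234.5] 6.6
transformer 0.95 [474.2 302.6] [87.5 43.9] 6.9
pose [475.5 304.8 173.2] [ 1.7996e+02  1.2000e-01 -1.7315e+02] gap 84.9 t 35.5
shift mm [ -1.4  -2.3 145.2] spin rad -0.0009 rows>= 5
```

View pics/w8.png

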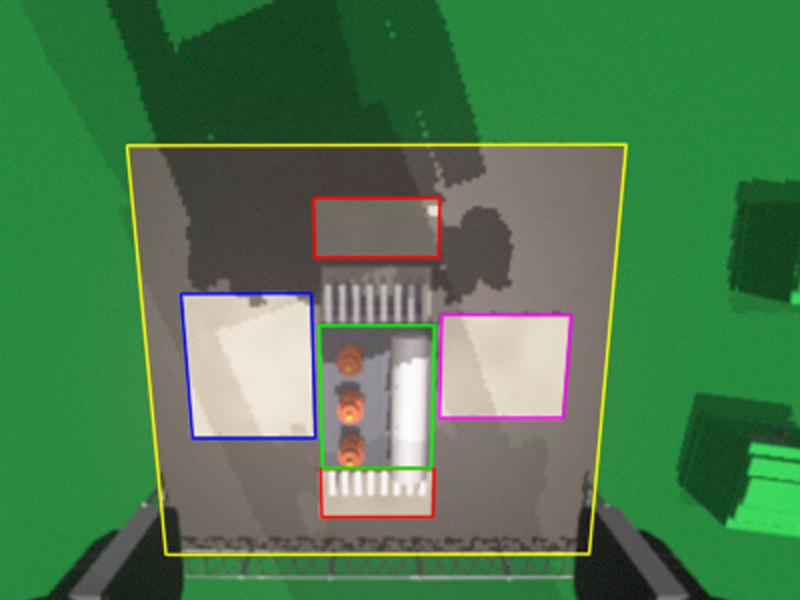

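The predicted outlines coincide with the bases, footings and tank. The transformer is clear on both sides. Descending to grip it.

>>> carry_out(commands=[{"jaw":0.085,"translation":[-0.001,-0.0022,0.02],"spin":0},{"jaw":0.085,"translation":[0,0,0.03],"spin":0},{"jaw":0.085,"translation":[0,0,0.03],"spin":0},{"jaw":0.085,"translation":[0,0,0.03],"spin":0},{"jaw":0.085,"translation":[0,0,0.02],"spin":0},{"jaw":0.085,"translation":[0,0,0.012],"spin":0},{"jaw":0.085,"translation":[0,0,0.005],"spin":0},{"jaw":0.07,"translation":[0,0,0],"spin":0}], squeeze=50)

```text
time: 36.17
tool_pos: [475.8, 302.2, 24.4]
tcp_rot: [-180.0, -0.1, -173.1]
ft_force: [-0.1, 0.1, -0.5]
finger_gap: 75.0
grip_force: 0.0
```

>>> carry_out(commands=[{"jaw":0.06,"translation":[0,0,0],"spin":0},{"jaw":0.05,"translation":[0,0,0],"spin":0},{"jaw":0.042,"translation":[0,0,0],"spin":0},{"jaw":0.038,"translation":[0,0,0],"spin":0},{"jaw":0.038,"translation":[0,0,0],"spin":0},{"jaw":0.038,"translation":[0,0,0],"spin":0},{"jaw":0.038,"translation":[0,0,0],"spin":0},{"jaw":0.038,"translation":[0,0,0],"spin":0}])

```text
time: 36.83
tool_pos: [477.7, 303.2, 27.0]
tcp_rot: [179.9, 0.2, -173.1]
ft_force: [-0.7, 0.4, 6.8]
finger_gap: 43.4
grip_force: 51.8
```

>>> carry_out(commands=[{"jaw":0.038,"translation":[0,0,-0.004],"spin":0},{"jaw":0.038,"translation":[0,0,-0.01],"spin":0},{"jaw":0.038,"translation":[0,0,-0.02],"spin":0},{"jaw":0.038,"translation":[0,0,-0.025],"spin":0},{"jaw":0.038,"translation":[0,0,-0.025],"spin":0},{"jaw":0.038,"translation":[0,0,-0.02],"spin":0},{"jaw":0.038,"translation":[0,0,-0.01],"spin":0},{"jaw":0.038,"translation":[0,0,-0.006],"spin":0}])

```text
time: 37.5
tool_pos: [477.0, 302.8, 147.3]
tcp_rot: [179.9, 0.2, -173.1]
ft_force: [0.8, 0.4, -2.3]
finger_gap: 43.2
grip_force: 51.1
```

```bash
python3 - <<'E'
from h import *
w=r.snapshot('top'); rect(w,'tray',18)
# tray yaw 11.2 -> tool -168.8
plan((549.5,14.3,145,-173.1),(549.5,14.3,145,-168.8))
E
```

```text
tray 0.95 [550.9  13.8] [153.5 112.3] 12.9
pose [476.5 302.5 145.6] [ 1.7997e+02  8.0000e-02 -1.7315e+02] gap 43.6 t 37.6
shift mm [ -38.1 -294.9    0.6] spin rad -0.0008 rows>= 9
shift mm [ 0.  0. -0.] spin rad -0.075 rows>= 1
```

>>> carry_out(commands=[{"jaw":0.038,"translation":[-0.002,-0.015,0],"spin":0},{"jaw":0.038,"translation":[-0.0035,-0.025,0],"spin":0},{"jaw":0.038,"translation":[-0.0045,-0.033,0],"spin":0},{"jaw":0.038,"translation":[-0.0045,-0.033,0],"spin":0},{"jaw":0.038,"translation":[-0.0045,-0.033,0],"spin":0},{"jaw":0.038,"translation":[-0.0045,-0.033,0],"spin":0},{"jaw":0.038,"translation":[-0.0045,-0.033,0],"spin":0},{"jaw":0.038,"translation":[-0.0045,-0.033,0],"spin":0}])

```text
time: 38.27
tool_pos: [535.6, 68.3, 142.6]
tcp_rot: [180.0, -0.2, -173.1]
ft_force: [1.1, 0.0, -2.1]
finger_gap: 43.1
grip_force: 51.3
```

>>> carry_out(commands=[{"jaw":0.038,"translation":[-0.0035,-0.025,0],"spin":0},{"jaw":0.038,"translation":[-0.0025,-0.018,0],"spin":0},{"jaw":0.038,"translation":[0,-0.01,0],"spin":-0.0375},{"jaw":0.038,"translation":[0,-0.004,0],"spin":-0.0375},{"jaw":0.038,"translation":[0,0,0],"spin":0},{"jaw":0.038,"translation":[0,0,0],"spin":0},{"jaw":0.038,"translation":[0,0,0],"spin":0},{"jaw":0.038,"translation":[0,0,0],"spin":0}])

```text
time: 38.93
tool_pos: [549.2, 14.7, 144.2]
tcp_rot: [180.0, -0.1, -168.9]
ft_force: [0.4, -0.3, -1.9]
finger_gap: 43.6
grip_force: 51.4
```

```bash
python3 - <<'E'
from h import *
w=r.snapshot('wrist');rect(w,'tray',18);rect(w,'tray',0)
plan((550,14.2,25.3,-168.8))
E
```

```text
tray 0.94 [525.9   9.1] [ 97.9 109.5] 11.1
tray 0.94 [528.8   9.6] [104.4 116.9] 11.1
pose [549.5  14.6 144.7] [ 1.8000e+02 -1.0000e-02 -1.6883e+02] gap 43.5 t 39.08
shift mm [ -0.4  -0.4 119.4] spin rad -0.0005 rows>= 4
```

>>> carry_out(commands=[{"jaw":0.038,"translation":[0,0,0.012],"spin":0},{"jaw":0.038,"translation":[0,0,0.022],"spin":0},{"jaw":0.038,"translation":[0,0,0.025],"spin":0},{"jaw":0.038,"translation":[0,0,0.023],"spin":0},{"jaw":0.038,"translation":[0,0,0.018],"spin":0},{"jaw":0.038,"translation":[0,0,0.01],"spin":0},{"jaw":0.038,"translation":[0,0,0.005],"spin":0},{"jaw":0.038,"translation":[0,0,0.003],"spin":0}])

```text
time: 39.75
tool_pos: [549.3, 14.1, 26.0]
tcp_rot: [180.0, -0.1, -168.8]
ft_force: [-0.4, -0.2, -2.0]
finger_gap: 43.4
grip_force: 51.4
```

>>> carry_out(commands=[{"jaw":0.038,"translation":[0,0,0.0015],"spin":0},{"jaw":0.038,"translation":[0,0,0],"spin":0},{"jaw":0.038,"translation":[0,0,0],"spin":0},{"jaw":0.038,"translation":[0,0,0],"spin":0},{"jaw":0.045,"translation":[0,0,0],"spin":0},{"jaw":0.055,"translation":[0,0,0],"spin":0},{"jaw":0.065,"translation":[0,0,0],"spin":0},{"jaw":0.07,"translation":[0,0,0],"spin":0}])

```text
time: 40.42
tool_pos: [550.0, 14.0, 25.7]
tcp_rot: [-180.0, 0.0, -168.8]
ft_force: [0.3, 0.2, 0.1]
finger_gap: 69.9
grip_force: 0.0
```

>>> carry_out(commands=[{"jaw":0.07,"translation":[0,0,0],"spin":0},{"jaw":0.07,"translation":[0,0,0],"spin":0},{"jaw":0.07,"translation":[0,0,-0.015],"spin":0},{"jaw":0.07,"translation":[0,0,-0.035],"spin":0},{"jaw":0.085,"translation":[0,0,-0.04],"spin":0},{"jaw":0.085,"translation":[0,0,-0.04],"spin":0},{"jaw":0.085,"translation":[0,0,-0.04],"spin":0},{"jaw":0.085,"translation":[0,0,-0.03],"spin":0}])

```text
time: 41.08
tool_pos: [550.4, 14.0, 229.4]
tcp_rot: [-179.9, 0.2, -168.8]
ft_force: [-0.1, -0.4, 0.3]
finger_gap: 85.0
grip_force: 0.0
```

```bash
python3 - <<'E'
from h import *
w=r.snapshot('wrist');rect(w,'tray',18);rect(w,'transformer',59)
# hut is at about (477,-287.5); board-aligned x closing
plan((477,-287.8,215,-168.8),(477,-287.8,215,83.4))
E
```

```text
tray 0.57 [550.7  13.6] [149.2 110.2] 11.0
transformer 0.7 [547.6  12.3] [84.4 43.7] 10.9
pose [551.8  13.9 229.3] [-179.89    0.4  -168.85] gap 85.0 t 41.23
shift mm [ 131.8 -281.6   14.3] spin rad -0.0009 rows>= 9
shift mm [ 0.  0. -0.] spin rad 1.8815 rows>= 16
```

>>> carry_out(commands=[{"jaw":0.085,"translation":[0.0132,-0.0282,0],"spin":0},{"jaw":0.085,"translation":[0.0132,-0.0282,0],"spin":0},{"jaw":0.085,"translation":[0.0132,-0.0282,0],"spin":0},{"jaw":0.085,"translation":[0.0132,-0.0282,0],"spin":0},{"jaw":0.085,"translation":[0.0132,-0.0282,0],"spin":0},{"jaw":0.085,"translation":[0.0132,-0.0282,0],"spin":0},{"jaw":0.085,"translation":[0.0132,-0.0282,0],"spin":0},{"jaw":0.085,"translation":[0.0132,-0.0282,0],"spin":0}])

```text
time: 41.9
tool_pos: [488.2, -228.6, 223.2]
tcp_rot: [179.9, -0.1, -168.8]
ft_force: [0.7, -0.0, 0.6]
finger_gap: 84.8
grip_force: 0.0
```

>>> carry_out(commands=[{"jaw":0.085,"translation":[0.0132,-0.0282,0],"spin":0},{"jaw":0.085,"translation":[0.0132,-0.0282,0],"spin":0},{"jaw":0.085,"translation":[0,0,0],"spin":0.1176},{"jaw":0.085,"translation":[0,0,0],"spin":0.1176},{"jaw":0.085,"translation":[0,0,0],"spin":0.1176},{"jaw":0.085,"translation":[0,0,0],"spin":0.1176},{"jaw":0.085,"translation":[0,0,0],"spin":0.1176},{"jaw":0.085,"translation":[0,0,0],"spin":0.1176}])

```text
time: 42.57
tool_pos: [473.8, -287.6, 223.0]
tcp_rot: [180.0, -0.2, 150.4]
ft_force: [0.2, 0.3, -0.2]
finger_gap: 85.3
grip_force: 0.0
```

>>> carry_out(commands=[{"jaw":0.085,"translation":[0,0,0],"spin":0.1176},{"jaw":0.085,"translation":[0,0,0],"spin":0.1176},{"jaw":0.085,"translation":[0,0,0],"spin":0.1176},{"jaw":0.085,"translation":[0,0,0],"spin":0.1176},{"jaw":0.085,"translation":[0,0,0],"spin":0.1176},{"jaw":0.085,"translation":[0,0,0],"spin":0.1176},{"jaw":0.085,"translation":[0,0,0],"spin":0.1176},{"jaw":0.085,"translation":[0,0,0],"spin":0.1176}])

```text
time: 43.23
tool_pos: [473.9, -287.5, 223.0]
tcp_rot: [-179.9, -0.1, 96.5]
ft_force: [0.2, -0.8, -0.9]
finger_gap: 85.0
grip_force: 0.0
```

>>> carry_out(commands=[{"jaw":0.085,"translation":[0,0,0],"spin":0.1176},{"jaw":0.085,"translation":[0,0,0],"spin":0.1176},{"jaw":0.085,"translation":[0,0,0.025],"spin":0},{"jaw":0.085,"translation":[0,0,0.025],"spin":0},{"jaw":0.085,"translation":[0,0,0.02],"spin":0},{"jaw":0.085,"translation":[0,0,0],"spin":0},{"jaw":0.085,"translation":[0,0,0],"spin":0},{"jaw":0.085,"translation":[0,0,0],"spin":0}])

```text
time: 43.9
tool_pos: [474.7, -288.2, 155.7]
tcp_rot: [-180.0, -0.0, 83.3]
ft_force: [-0.6, -0.6, -0.0]
finger_gap: 85.2
grip_force: 0.0
```

```bash
cat > ov.py <<'E'
from h import *
def obj(c,yaw,pts): 
    y=np.radians(yaw); R=np.array([[np.cos(y),-np.sin(y),0],[np.sin(y),np.cos(y),0],[0,0,1]]); return np.array(pts)@R.T+c
bx=lambda x,y,z:np.array([(-x/2,-y/2,z),(x/2,-y/2,z),(x/2,y/2,z),(-x/2,y/2,z)],float)
def dr(im,w,pts,col): cv2.polylines(im,[np.round(proj(w,pts)*16).astype(int)],True,col,1,cv2.LINE_AA,4)
E
python3 - <<'E'
from ov import *
w=r.snapshot('wrist');rect(w,'hut',73);rect(w,'portal',131);rect(w,'kiosk',53)
im=w['pixels'].copy()
dr(im,w,obj((477,-287.5,5),-6.6,bx(58,50,68)),(255,0,0)); dr(im,w,obj((486.1,-204.4,5),-6.6,bx(142,14,126)),(0,0,255))
cv2.imwrite('pics/w9.png',im)
plan((477,-287.8,48.5,83.4))
E
```

```text
hut 0.57 [ 475.9 -284. ] [58.8 57.9] 83.4
portal 0.97 [ 486.2 -211.4] [ 26.7 141.7] 83.1
kiosk 0.87 [ 469.8 -357.4] [73.  40.5] 82.2
pose [ 475.5 -288.7  156.9] [1.7987e+02 7.0000e-02 8.3340e+01] gap 84.9 t 44.1
shift mm [  1.1   1.4 108.4] spin rad -0.001 rows>= 4
```

View pics/w9.png

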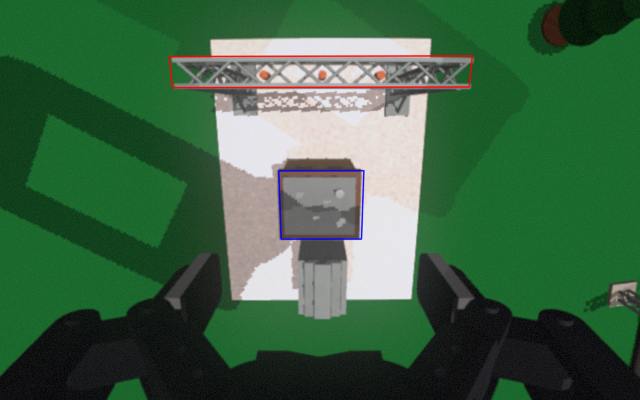

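Portal, hut and kiosk all stand on the board, and the predicted outlines fit (hut roof at (321,205), beam at row 72). Gripping the hut.

>>> carry_out(commands=[{"jaw":0.085,"translation":[0.001,0.001,0.02],"spin":0},{"jaw":0.085,"translation":[0,0,0.03],"spin":0},{"jaw":0.085,"translation":[0,0,0.03],"spin":0},{"jaw":0.085,"translation":[0,0,0.02],"spin":0},{"jaw":0.085,"translation":[0,0,0.009],"spin":0},{"jaw":0.075,"translation":[0,0,0],"spin":0},{"jaw":0.065,"translation":[0,0,0],"spin":0},{"jaw":0.058,"translation":[0,0,0],"spin":0}], squeeze=30)

```text
time: 44.77
tool_pos: [477.1, -288.3, 48.5]
tcp_rot: [179.9, 0.1, 83.3]
ft_force: [-0.8, 0.5, 1.3]
finger_gap: 58.2
grip_force: 1.3
```

>>> carry_out(commands=[{"jaw":0.053,"translation":[0,0,0],"spin":0},{"jaw":0.053,"translation":[0,0,0],"spin":0},{"jaw":0.053,"translation":[0,0,0],"spin":0},{"jaw":0.053,"translation":[0,0,0],"spin":0},{"jaw":0.053,"translation":[0,0,0],"spin":0},{"jaw":0.053,"translation":[0,0,0],"spin":0},{"jaw":0.053,"translation":[0,0,0],"spin":0},{"jaw":0.053,"translation":[0,0,0],"spin":0}])

```text
time: 45.43
tool_pos: [477.1, -288.3, 48.7]
tcp_rot: [179.8, 0.1, 83.3]
ft_force: [-3.5, 0.7, 7.0]
finger_gap: 57.1
grip_force: 32.6
```

>>> carry_out(commands=[{"jaw":0.053,"translation":[0,0,-0.004],"spin":0},{"jaw":0.053,"translation":[0,0,-0.01],"spin":0},{"jaw":0.053,"translation":[0,0,-0.02],"spin":0},{"jaw":0.053,"translation":[0,0,-0.03],"spin":0},{"jaw":0.053,"translation":[0,0,-0.035],"spin":0},{"jaw":0.053,"translation":[0,0,-0.03],"spin":0},{"jaw":0.053,"translation":[0,0,-0.02],"spin":0},{"jaw":0.053,"translation":[0,0,-0.011],"spin":0}])

```text
time: 46.1
tool_pos: [477.3, -288.3, 211.4]
tcp_rot: [179.7, 0.2, 83.3]
ft_force: [-0.4, 0.0, -0.5]
finger_gap: 57.3
grip_force: 32.6
```

```bash
python3 - <<'E'
from h import *
plan((484.4,243.4,207,83.4),(484.4,243.4,207,96.9))
E
```

```text
pose [ 477.3 -288.3  211.4] [179.68   0.18  83.34] gap 57.3 t 46.1
shift mm [528.9 -54.5   4.4] spin rad -0.001 rows>= 15
shift mm [ 0.  0. -0.] spin rad -0.2356 rows>= 2
```

>>> carry_out(commands=[{"jaw":0.053,"translation":[0.015,-0.0015,0],"spin":0},{"jaw":0.053,"translation":[0.025,-0.0025,0],"spin":0},{"jaw":0.053,"translation":[0.032,-0.0033,0],"spin":0},{"jaw":0.053,"translation":[0.032,-0.0033,0],"spin":0},{"jaw":0.053,"translation":[0.032,-0.0033,0],"spin":0},{"jaw":0.053,"translation":[0.032,-0.0033,0],"spin":0},{"jaw":0.053,"translation":[0.032,-0.0033,0],"spin":0},{"jaw":0.053,"translation":[0.032,-0.0033,0],"spin":0}])

```text
time: 46.77
tool_pos: [477.6, -51.8, 204.7]
tcp_rot: [-179.9, -0.0, 83.3]
ft_force: [-0.6, 0.3, -1.5]
finger_gap: 57.4
grip_force: 32.6
```

>>> carry_out(commands=[{"jaw":0.053,"translation":[0.032,-0.0033,0],"spin":0},{"jaw":0.053,"translation":[0.032,-0.0033,0],"spin":0},{"jaw":0.053,"translation":[0.032,-0.0033,0],"spin":0},{"jaw":0.053,"translation":[0.032,-0.0033,0],"spin":0},{"jaw":0.053,"translation":[0.032,-0.0033,0],"spin":0},{"jaw":0.053,"translation":[0.032,-0.0033,0],"spin":0},{"jaw":0.053,"translation":[0.032,-0.0033,0],"spin":0},{"jaw":0.053,"translation":[0.032,-0.0033,0],"spin":0}])

```text
time: 47.43
tool_pos: [480.8, 205.1, 204.7]
tcp_rot: [-179.9, 0.0, 83.4]
ft_force: [0.4, -0.2, -1.3]
finger_gap: 57.1
grip_force: 32.6
```

>>> carry_out(commands=[{"jaw":0.053,"translation":[0.025,-0.0025,0],"spin":0},{"jaw":0.053,"translation":[0.012,-0.0014,0],"spin":0},{"jaw":0.053,"translation":[0.004,-0.0004,0],"spin":0},{"jaw":0.053,"translation":[0,0,0],"spin":-0.0678},{"jaw":0.053,"translation":[0,0,0],"spin":-0.1},{"jaw":0.053,"translation":[0,0,0],"spin":-0.0678},{"jaw":0.053,"translation":[0,0,0],"spin":0},{"jaw":0.053,"translation":[0,0,0],"spin":0}])

```text
time: 48.1
tool_pos: [482.7, 243.4, 205.7]
tcp_rot: [-179.9, 0.0, 96.7]
ft_force: [-0.1, -0.3, -1.0]
finger_gap: 57.4
grip_force: 32.6
```

>>> carry_out(commands=[{"jaw":0.053,"translation":[0,0,0.015],"spin":0},{"jaw":0.053,"translation":[0,0,0.03],"spin":0},{"jaw":0.053,"translation":[0,0,0.03],"spin":0},{"jaw":0.053,"translation":[0,0,0.02],"spin":0},{"jaw":0.053,"translation":[0,0,0.01],"spin":0},{"jaw":0.053,"translation":[0,0,0],"spin":0},{"jaw":0.053,"translation":[0,0,0],"spin":0},{"jaw":0.053,"translation":[0,0,0],"spin":0}])

```text
time: 48.77
tool_pos: [484.3, 244.8, 103.2]
tcp_rot: [179.8, -0.0, 96.8]
ft_force: [0.2, 0.7, -1.0]
finger_gap: 57.7
grip_force: 32.6
```

```bash
python3 - <<'E'
from ov import *
w=r.snapshot('wrist');rect(w,'hut_base',6);rect(w,'kiosk_base',6)
s=r.sense(); p=s['tool_pos']; im=w['pixels'].copy()
dr(im,w,obj((p[0],p[1],p[2]-43.7),s['tcp_rot'][2]-90,bx(58,50,68)),(255,0,0))
dr(im,w,obj((484.4,243.4,6),6.9,bx(70,60,0)),(0,255,255))
cv2.imwrite('pics/w10.png',im)
plan((484.4,243.4,50,96.9))
E
```

```text
hut_base 0.61 [481.1 264. ] [71.3 19.3] 6.7
kiosk_base 0.64 [471.4 355.2] [49.8 46.8] 6.8
pose [484.2 244.9 103.2] [ 1.7983e+02 -4.0000e-02  9.6820e+01] gap 57.2 t 48.92
shift mm [-1.5 -0.  53.2] spin rad -0.0013 rows>= 2
```

View pics/w10.png

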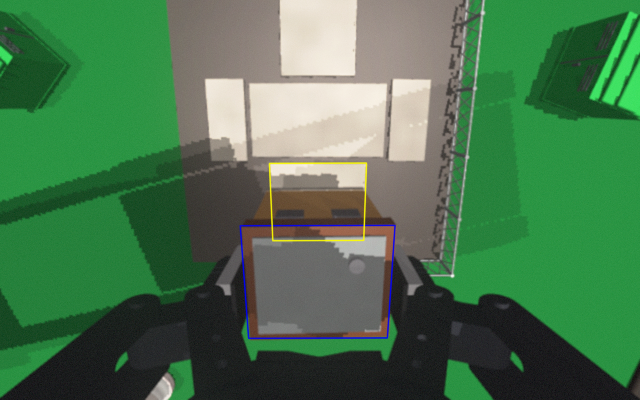

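The held hut's outline fits the tool-based prediction, and the base outline fits too. Lowering with a −1.8 mm correction.

>>> carry_out(commands=[{"jaw":0.053,"translation":[-0.0018,0,0.01],"spin":0},{"jaw":0.053,"translation":[0,0,0.015],"spin":0},{"jaw":0.053,"translation":[0,0,0.012],"spin":0},{"jaw":0.053,"translation":[0,0,0.008],"spin":0},{"jaw":0.053,"translation":[0,0,0.004],"spin":0},{"jaw":0.053,"translation":[0,0,0.002],"spin":0},{"jaw":0.053,"translation":[0,0,0],"spin":0},{"jaw":0.053,"translation":[0,0,0],"spin":0}])

```text
time: 49.58
tool_pos: [483.5, 242.8, 50.5]
tcp_rot: [180.0, -0.0, 96.8]
ft_force: [0.4, 0.5, -1.7]
finger_gap: 57.5
grip_force: 32.7
```

```bash
python3 - <<'E'
from h import *
print(r.sense()['ft_force'].round(1)); plan((484.4,243.1,49.7,96.9))
E
```

```text
[ 0.4  0.5 -1.7]
pose [483.5 242.8  50.5] [ 1.7997e+02 -1.0000e-02  9.6840e+01] gap 57.5 t 49.58
shift mm [0.2 0.9 0.8] spin rad -0.001 rows>= 1
```

>>> carry_out(commands=[{"jaw":0.053,"translation":[0,0.0008,0.0004],"spin":0},{"jaw":0.053,"translation":[0,0,0.0004],"spin":0},{"jaw":0.053,"translation":[0,0,0],"spin":0},{"jaw":0.053,"translation":[0,0,0],"spin":0},{"jaw":0.06,"translation":[0,0,0],"spin":0},{"jaw":0.065,"translation":[0,0,0],"spin":0},{"jaw":0.075,"translation":[0,0,0],"spin":0},{"jaw":0.085,"translation":[0,0,0],"spin":0}])

```text
time: 50.25
tool_pos: [484.0, 242.8, 49.6]
tcp_rot: [180.0, -0.0, 96.8]
ft_force: [-0.3, -0.3, -0.7]
finger_gap: 83.9
grip_force: 0.0
```

>>> carry_out(commands=[{"jaw":0.085,"translation":[0,0,0],"spin":0},{"jaw":0.085,"translation":[0,0,0],"spin":0},{"jaw":0.085,"translation":[0,0,-0.015],"spin":0},{"jaw":0.085,"translation":[0,0,-0.035],"spin":0},{"jaw":0.085,"translation":[0,0,-0.04],"spin":0},{"jaw":0.085,"translation":[0,0,-0.035],"spin":0},{"jaw":0.085,"translation":[0,0,-0.025],"spin":0},{"jaw":0.085,"translation":[0,0,-0.02],"spin":0}])

```text
time: 50.92
tool_pos: [484.9, 243.2, 223.0]
tcp_rot: [179.8, -0.1, 96.8]
ft_force: [0.8, 0.1, -0.2]
finger_gap: 84.9
grip_force: 0.0
```

```bash
python3 - <<'E'
from h import *
w=r.snapshot('wrist');rect(w,'hut',74)
plan((467.9,-363.2,217,96.9),(467.9,-363.2,217,83.4))
E
```

```text
hut 0.69 [482.2 246.3] [57.8 55.5] 6.7
pose [486.3 243.7 224.6] [ 1.7955e+02 -1.2000e-01  9.6850e+01] gap 85.2 t 51.02
shift mm [-600.4  -90.6    7.6] spin rad -0.001 rows>= 17
shift mm [ 0.  0. -0.] spin rad 0.2356 rows>= 2
```

>>> carry_out(commands=[{"jaw":0.085,"translation":[-0.0333,-0.005,0],"spin":0},{"jaw":0.085,"translation":[-0.0333,-0.005,0],"spin":0},{"jaw":0.085,"translation":[-0.0333,-0.005,0],"spin":0},{"jaw":0.085,"translation":[-0.0333,-0.005,0],"spin":0},{"jaw":0.085,"translation":[-0.0333,-0.005,0],"spin":0},{"jaw":0.085,"translation":[-0.0333,-0.005,0],"spin":0},{"jaw":0.085,"translation":[-0.0333,-0.005,0],"spin":0},{"jaw":0.085,"translation":[-0.0333,-0.005,0],"spin":0}])

```text
time: 51.68
tool_pos: [475.2, -27.9, 218.3]
tcp_rot: [-179.9, -0.0, 96.9]
ft_force: [1.4, -0.4, -0.1]
finger_gap: 85.3
grip_force: 0.0
```

>>> carry_out(commands=[{"jaw":0.085,"translation":[-0.0333,-0.005,0],"spin":0},{"jaw":0.085,"translation":[-0.0333,-0.005,0],"spin":0},{"jaw":0.085,"translation":[-0.0333,-0.005,0],"spin":0},{"jaw":0.085,"translation":[-0.0333,-0.005,0],"spin":0},{"jaw":0.085,"translation":[-0.0333,-0.005,0],"spin":0},{"jaw":0.085,"translation":[-0.0333,-0.005,0],"spin":0},{"jaw":0.085,"translation":[-0.0333,-0.005,0],"spin":0},{"jaw":0.085,"translation":[-0.0333,-0.005,0],"spin":0}])

```text
time: 52.35
tool_pos: [467.2, -297.1, 218.2]
tcp_rot: [-179.9, -0.1, 96.8]
ft_force: [-0.0, 0.3, 0.1]
finger_gap: 84.9
grip_force: 0.0
```

>>> carry_out(commands=[{"jaw":0.085,"translation":[-0.0333,-0.005,0],"spin":0},{"jaw":0.085,"translation":[-0.0333,-0.005,0],"spin":0},{"jaw":0.085,"translation":[0,0,0],"spin":0.1178},{"jaw":0.085,"translation":[0,0,0],"spin":0.1178},{"jaw":0.085,"translation":[0,0,0.03],"spin":0},{"jaw":0.085,"translation":[0,0,0.03],"spin":0},{"jaw":0.085,"translation":[0,0,0.03],"spin":0},{"jaw":0.085,"translation":[0,0,0.02],"spin":0}])

```text
time: 53.02
tool_pos: [464.2, -361.5, 104.9]
tcp_rot: [-179.8, -0.2, 83.3]
ft_force: [-1.0, 0.8, -0.3]
finger_gap: 84.7
grip_force: 0.0
```

>>> carry_out(commands=[{"jaw":0.085,"translation":[0,0,0.01],"spin":0},{"jaw":0.085,"translation":[0,0,0],"spin":0},{"jaw":0.085,"translation":[0,0,0],"spin":0},{"jaw":0.085,"translation":[0,0,0],"spin":0},{"jaw":0.085,"translation":[0,0,0],"spin":0},{"jaw":0.085,"translation":[0,0,0],"spin":0},{"jaw":0.085,"translation":[0,0,0],"spin":0},{"jaw":0.085,"translation":[0,0,0],"spin":0}])

```text
time: 53.68
tool_pos: [466.4, -363.4, 100.3]
tcp_rot: [179.9, 0.0, 83.3]
ft_force: [-0.8, -1.0, 0.0]
finger_gap: 85.1
grip_force: 0.0
```

```bash
python3 - <<'E'
from h import *
w=r.snapshot('wrist');rect(w,'kiosk',53)
plan((467.9,-363.4,21.8,83.4))
E
```

```text
kiosk none
pose [ 466.2 -363.2   99.9] [1.7997e+02 2.0000e-02 8.3350e+01] gap 85.2 t 53.78
shift mm [-0.   1.7 78.1] spin rad -0.0009 rows>= 3
```

>>> carry_out(commands=[{"jaw":0.085,"translation":[0,0.0017,0.015],"spin":0},{"jaw":0.085,"translation":[0,0,0.025],"spin":0},{"jaw":0.085,"translation":[0,0,0.02],"spin":0},{"jaw":0.085,"translation":[0,0,0.013],"spin":0},{"jaw":0.08,"translation":[0,0,0.005],"spin":0},{"jaw":0.07,"translation":[0,0,0],"spin":0},{"jaw":0.06,"translation":[0,0,0],"spin":0},{"jaw":0.05,"translation":[0,0,0],"spin":0}])

```text
time: 54.45
tool_pos: [468.6, -364.1, 23.1]
tcp_rot: [179.9, 0.1, 83.3]
ft_force: [0.1, 0.3, 0.6]
finger_gap: 50.4
grip_force: 0.0
```

>>> carry_out(commands=[{"jaw":0.042,"translation":[0,0,0],"spin":0},{"jaw":0.036,"translation":[0,0,0],"spin":0},{"jaw":0.035,"translation":[0,0,0],"spin":0},{"jaw":0.035,"translation":[0,0,0],"spin":0},{"jaw":0.035,"translation":[0,0,0],"spin":0},{"jaw":0.035,"translation":[0,0,0],"spin":0},{"jaw":0.035,"translation":[0,0,0],"spin":0},{"jaw":0.035,"translation":[0,0,0],"spin":0}])

```text
time: 55.12
tool_pos: [468.8, -364.2, 23.2]
tcp_rot: [179.9, 0.1, 83.3]
ft_force: [-0.3, -0.5, 6.6]
finger_gap: 39.4
grip_force: 31.6
```

>>> carry_out(commands=[{"jaw":0.035,"translation":[0,0,-0.004],"spin":0},{"jaw":0.035,"translation":[0,0,-0.01],"spin":0},{"jaw":0.035,"translation":[0,0,-0.02],"spin":0},{"jaw":0.035,"translation":[0,0,-0.03],"spin":0},{"jaw":0.035,"translation":[0,0,-0.033],"spin":0},{"jaw":0.035,"translation":[0,0,-0.033],"spin":0},{"jaw":0.035,"translation":[0,0,-0.02],"spin":0},{"jaw":0.035,"translation":[0,0,-0.01],"spin":0}])

```text
time: 55.78
tool_pos: [469.1, -364.5, 186.7]
tcp_rot: [179.7, 0.2, 83.3]
ft_force: [0.0, 0.0, -0.1]
finger_gap: 39.9
grip_force: 30.8
```

>>> carry_out(commands=[{"jaw":0.035,"translation":[0,0,0],"spin":0},{"jaw":0.035,"translation":[0,0,0],"spin":0},{"jaw":0.035,"translation":[0,0,0],"spin":0},{"jaw":0.035,"translation":[0,0,0],"spin":0},{"jaw":0.035,"translation":[0,0,0],"spin":0},{"jaw":0.035,"translation":[0,0,0],"spin":0},{"jaw":0.035,"translation":[0,0,0],"spin":0},{"jaw":0.035,"translation":[0,0,0],"spin":0}])

```text
time: 56.45
tool_pos: [467.6, -363.2, 181.0]
tcp_rot: [-180.0, -0.0, 83.3]
ft_force: [-0.7, -0.4, -1.9]
finger_gap: 39.6
grip_force: 30.8
```

```bash
python3 - <<'E'
from h import *
plan((470,362.5,182,83.4),(470,362.5,182,96.9))
E
```

```text
pose [ 467.6 -363.2  181. ] [-1.7997e+02 -2.0000e-02  8.3340e+01] gap 39.6 t 56.45
shift mm [721.1 -81.7  -1. ] spin rad -0.001 rows>= 21
shift mm [ 0.  0. -0.] spin rad -0.2356 rows>= 2
```

>>> carry_out(commands=[{"jaw":0.035,"translation":[0.015,-0.0016,0],"spin":0},{"jaw":0.035,"translation":[0.025,-0.0026,0],"spin":0},{"jaw":0.035,"translation":[0.034,-0.0038,0],"spin":0},{"jaw":0.035,"translation":[0.034,-0.0038,0],"spin":0},{"jaw":0.035,"translation":[0.034,-0.0038,0],"spin":0},{"jaw":0.035,"translation":[0.034,-0.0038,0],"spin":0},{"jaw":0.035,"translation":[0.034,-0.0038,0],"spin":0},{"jaw":0.035,"translation":[0.034,-0.0038,0],"spin":0}])

```text
time: 57.12
tool_pos: [469.0, -116.3, 181.7]
tcp_rot: [180.0, 0.0, 83.3]
ft_force: [0.8, -0.1, -0.2]
finger_gap: 39.5
grip_force: 30.8
```

>>> carry_out(commands=[{"jaw":0.035,"translation":[0.034,-0.0038,0],"spin":0},{"jaw":0.035,"translation":[0.034,-0.0038,0],"spin":0},{"jaw":0.035,"translation":[0.034,-0.0038,0],"spin":0},{"jaw":0.035,"translation":[0.034,-0.0038,0],"spin":0},{"jaw":0.035,"translation":[0.034,-0.0038,0],"spin":0},{"jaw":0.035,"translation":[0.034,-0.0038,0],"spin":0},{"jaw":0.035,"translation":[0.034,-0.0038,0],"spin":0},{"jaw":0.035,"translation":[0.034,-0.0038,0],"spin":0}])

```text
time: 57.78
tool_pos: [470.4, 157.7, 181.8]
tcp_rot: [180.0, -0.0, 83.3]
ft_force: [0.7, 0.5, -0.9]
finger_gap: 39.6
grip_force: 30.8
```

>>> carry_out(commands=[{"jaw":0.035,"translation":[0.034,-0.0038,0],"spin":0},{"jaw":0.035,"translation":[0.034,-0.0038,0],"spin":0},{"jaw":0.035,"translation":[0.034,-0.0038,0],"spin":0},{"jaw":0.035,"translation":[0.034,-0.0038,0],"spin":0},{"jaw":0.035,"translation":[0.034,-0.0038,0],"spin":0},{"jaw":0.035,"translation":[0.025,-0.0035,0],"spin":0},{"jaw":0.035,"translation":[0.01,-0.0018,0],"spin":0},{"jaw":0.035,"translation":[0,0,0],"spin":-0.0556}])

```text
time: 58.45
tool_pos: [469.5, 364.7, 181.3]
tcp_rot: [-180.0, -0.0, 86.6]
ft_force: [0.8, 0.5, -0.8]
finger_gap: 39.8
grip_force: 30.8
```

>>> carry_out(commands=[{"jaw":0.035,"translation":[0,0,0],"spin":-0.1},{"jaw":0.035,"translation":[0,0,0],"spin":-0.08},{"jaw":0.035,"translation":[0,0,0.02],"spin":0},{"jaw":0.035,"translation":[0,0,0.03],"spin":0},{"jaw":0.035,"translation":[0,0,0.03],"spin":0},{"jaw":0.035,"translation":[0,0,0.015],"spin":0},{"jaw":0.035,"translation":[0,0,0],"spin":0},{"jaw":0.035,"translation":[0,0,0],"spin":0}])

```text
time: 59.12
tool_pos: [469.6, 361.4, 85.7]
tcp_rot: [-179.9, 0.1, 96.8]
ft_force: [0.6, 0.3, -0.8]
finger_gap: 39.2
grip_force: 30.8
```

>>> carry_out(commands=[{"jaw":0.035,"translation":[0,0,0],"spin":0},{"jaw":0.035,"translation":[0,0,0],"spin":0},{"jaw":0.035,"translation":[0,0,0],"spin":0},{"jaw":0.035,"translation":[0,0,0],"spin":0},{"jaw":0.035,"translation":[0,0,0],"spin":0},{"jaw":0.035,"translation":[0,0,0],"spin":0},{"jaw":0.035,"translation":[0,0,0],"spin":0},{"jaw":0.035,"translation":[0,0,0],"spin":0}])

```text
time: 59.78
tool_pos: [470.2, 362.4, 86.5]
tcp_rot: [180.0, 0.0, 96.8]
ft_force: [-0.3, -0.3, -0.3]
finger_gap: 39.4
grip_force: 30.8
```

```bash
python3 - <<'E'
from ov import *
w=r.snapshot('wrist');
s=r.sense(); p=s['tool_pos']; im=w['pixels'].copy()
dr(im,w,obj((p[0],p[1],p[2]-18.2),s['tcp_rot'][2]-90,bx(40,50,48)),(255,0,0))
dr(im,w,obj((470.1,362.5,6),6.9,bx(50,60,0)),(0,255,255))
dr(im,w,obj((484.4,243.4,6),6.9,bx(70,60,0)),(0,255,255))
dr(im,w,obj((484.4,243.4,6),6.9,bx(58,50,68)),(0,0,255))
cv2.imwrite('pics/w11.png',im)
plan((470.1,362.5,24.2,96.9))
E
```

```text
pose [470.1 362.3  86.4] [-180.      0.     96.84] gap 39.7 t 59.83
shift mm [ 0.2 -0.  62.2] spin rad -0.001 rows>= 2
```

View pics/w11.png

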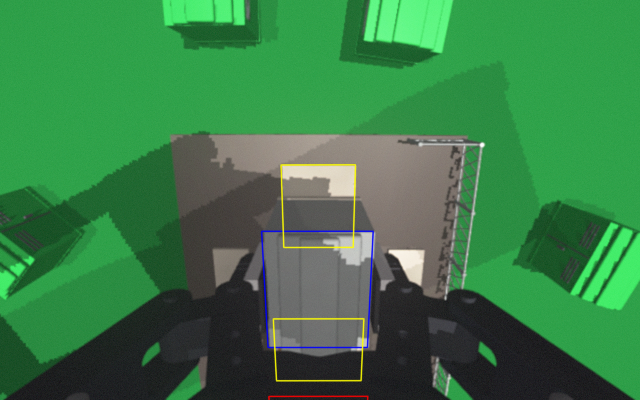

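The kiosk's outline matches its predicted position over its base. Lowering.

>>> carry_out(commands=[{"jaw":0.035,"translation":[0,0,0.01],"spin":0},{"jaw":0.035,"translation":[0,0,0.018],"spin":0},{"jaw":0.035,"translation":[0,0,0.015],"spin":0},{"jaw":0.035,"translation":[0,0,0.01],"spin":0},{"jaw":0.035,"translation":[0,0,0.005],"spin":0},{"jaw":0.035,"translation":[0,0,0.003],"spin":0},{"jaw":0.035,"translation":[0,0,0],"spin":0},{"jaw":0.035,"translation":[0,0,0],"spin":0}])

```text
time: 60.5
tool_pos: [470.6, 362.7, 26.0]
tcp_rot: [179.9, -0.0, 96.8]
ft_force: [0.4, -0.3, -0.7]
finger_gap: 39.5
grip_force: 30.8
```

>>> carry_out(commands=[{"jaw":0.035,"translation":[0,0,0.0008],"spin":0},{"jaw":0.035,"translation":[0,0,0.0005],"spin":0},{"jaw":0.035,"translation":[0,0,0],"spin":0},{"jaw":0.035,"translation":[0,0,0],"spin":0},{"jaw":0.045,"translation":[0,0,0],"spin":0},{"jaw":0.06,"translation":[0,0,0],"spin":0},{"jaw":0.07,"translation":[0,0,0],"spin":0},{"jaw":0.085,"translation":[0,0,0],"spin":0}])

```text
time: 61.17
tool_pos: [470.2, 362.4, 24.3]
tcp_rot: [180.0, -0.0, 96.8]
ft_force: [1.0, 0.2, 0.3]
finger_gap: 79.1
grip_force: 0.0
```

>>> carry_out(commands=[{"jaw":0.085,"translation":[0,0,0],"spin":0},{"jaw":0.085,"translation":[0,0,0],"spin":0},{"jaw":0.085,"translation":[0,0,-0.015],"spin":0},{"jaw":0.085,"translation":[0,0,-0.035],"spin":0},{"jaw":0.085,"translation":[0,0,-0.04],"spin":0},{"jaw":0.085,"translation":[0,0,-0.04],"spin":0},{"jaw":0.085,"translation":[0,0,-0.04],"spin":0},{"jaw":0.085,"translation":[0,0,-0.03],"spin":0}])

```text
time: 61.83
tool_pos: [470.8, 362.8, 228.4]
tcp_rot: [179.8, -0.1, 96.8]
ft_force: [1.7, 0.4, 0.4]
finger_gap: 84.8
grip_force: 0.0
```

>>> carry_out(commands=[{"jaw":0.085,"translation":[0,0,0],"spin":0},{"jaw":0.085,"translation":[0,0,0],"spin":0},{"jaw":0.085,"translation":[0,0,0],"spin":0},{"jaw":0.085,"translation":[0,0,0],"spin":0},{"jaw":0.085,"translation":[0,0,0],"spin":0},{"jaw":0.085,"translation":[0,0,0],"spin":0},{"jaw":0.085,"translation":[0,0,0],"spin":0},{"jaw":0.085,"translation":[0,0,0],"spin":0}])

```text
time: 62.5
tool_pos: [469.9, 362.2, 223.5]
tcp_rot: [-179.9, 0.0, 96.8]
ft_force: [-0.4, -0.3, -1.1]
finger_gap: 85.1
grip_force: 0.0
```

```bash
python3 - <<'E'
from h import *
w=r.snapshot('wrist'); rect(w,'kiosk',54); rect(w,'hut',74)
plan((486.1,-204.4,225,96.9),(486.1,-204.4,225,173.4))
E
```

```text
kiosk 0.71 [470.4 363.9] [39.9 57.2] 6.8
hut 0.8 [480.6 257.8] [58.  78.8] 6.7
pose [470.1 362.3 224. ] [-179.99    0.     96.84] gap 84.8 t 62.65
shift mm [-564.6  -51.7   -1. ] spin rad -0.001 rows>= 16
shift mm [ 0.  0. -0.] spin rad -1.3352 rows>= 11
```

>>> carry_out(commands=[{"jaw":0.085,"translation":[-0.0332,-0.003,0],"spin":0},{"jaw":0.085,"translation":[-0.0332,-0.003,0],"spin":0},{"jaw":0.085,"translation":[-0.0332,-0.003,0],"spin":0},{"jaw":0.085,"translation":[-0.0332,-0.003,0],"spin":0},{"jaw":0.085,"translation":[-0.0332,-0.003,0],"spin":0},{"jaw":0.085,"translation":[-0.0332,-0.003,0],"spin":0},{"jaw":0.085,"translation":[-0.0332,-0.003,0],"spin":0},{"jaw":0.085,"translation":[-0.0332,-0.003,0],"spin":0}])

```text
time: 63.32
tool_pos: [477.8, 94.3, 224.5]
tcp_rot: [180.0, 0.0, 96.9]
ft_force: [0.9, 0.1, 0.2]
finger_gap: 84.7
grip_force: 0.0
```

>>> carry_out(commands=[{"jaw":0.085,"translation":[-0.0332,-0.003,0],"spin":0},{"jaw":0.085,"translation":[-0.0332,-0.003,0],"spin":0},{"jaw":0.085,"translation":[-0.0332,-0.003,0],"spin":0},{"jaw":0.085,"translation":[-0.0332,-0.003,0],"spin":0},{"jaw":0.085,"translation":[-0.0332,-0.003,0],"spin":0},{"jaw":0.085,"translation":[-0.0332,-0.003,0],"spin":0},{"jaw":0.085,"translation":[-0.0332,-0.003,0],"spin":0},{"jaw":0.085,"translation":[-0.0332,-0.003,0],"spin":0}])

```text
time: 63.98
tool_pos: [485.6, -172.5, 224.5]
tcp_rot: [180.0, 0.0, 96.8]
ft_force: [0.9, -0.5, 0.0]
finger_gap: 85.0
grip_force: 0.0
```

>>> carry_out(commands=[{"jaw":0.085,"translation":[-0.0332,-0.003,0],"spin":0},{"jaw":0.085,"translation":[0,0,0],"spin":-0.1113},{"jaw":0.085,"translation":[0,0,0],"spin":-0.1113},{"jaw":0.085,"translation":[0,0,0],"spin":-0.1113},{"jaw":0.085,"translation":[0,0,0],"spin":-0.1113},{"jaw":0.085,"translation":[0,0,0],"spin":-0.1113},{"jaw":0.085,"translation":[0,0,0],"spin":-0.1113},{"jaw":0.085,"translation":[0,0,0],"spin":-0.1113}])

```text
time: 64.65
tool_pos: [486.8, -204.2, 224.3]
tcp_rot: [180.0, 0.0, 141.8]
ft_force: [0.1, -0.4, -1.1]
finger_gap: 85.1
grip_force: 0.0
```

>>> carry_out(commands=[{"jaw":0.085,"translation":[0,0,0],"spin":-0.1113},{"jaw":0.085,"translation":[0,0,0],"spin":-0.1113},{"jaw":0.085,"translation":[0,0,0],"spin":-0.1113},{"jaw":0.085,"translation":[0,0,0],"spin":-0.1113},{"jaw":0.085,"translation":[0,0,0],"spin":-0.1113},{"jaw":0.085,"translation":[0,0,0],"spin":0},{"jaw":0.085,"translation":[0,0,0],"spin":0},{"jaw":0.085,"translation":[0,0,0],"spin":0}])

```text
time: 65.32
tool_pos: [486.8, -204.1, 224.3]
tcp_rot: [-180.0, 0.0, 173.1]
ft_force: [-0.5, 0.3, -0.2]
finger_gap: 85.1
grip_force: 0.0
```

```bash
python3 - <<'E'
from h import *
w=r.snapshot('wrist'); rect(w,'portal',131); rect(w,'board',5)
print('origin',[atz(w,d['xy'],5).round(1) for d in r.landmark_of(w,'portal')])
plan((486.1,-204.4,106,173.4))
E
```

```text
portal 0.78 [ 523.9 -209.8] [29.3 61.3] 82.1
board 0.72 [ 477.1 -286.7] [239.1 179.9] 83.4
origin [array([ 487.1, -204.4,    5. ])]
pose [ 486.8 -204.1  224.2] [-180.      0.    173.28] gap 85.0 t 65.52
shift mm [  0.6  -0.3 118.2] spin rad -0.002 rows>= 4
```

>>> carry_out(commands=[{"jaw":0.085,"translation":[0.0006,-0.0003,0.02],"spin":-0.002},{"jaw":0.08,"translation":[0,0,0.03],"spin":0},{"jaw":0.07,"translation":[0,0,0.03],"spin":0},{"jaw":0.06,"translation":[0,0,0.02],"spin":0},{"jaw":0.05,"translation":[0,0,0.012],"spin":0},{"jaw":0.04,"translation":[0,0,0.006],"spin":0},{"jaw":0.03,"translation":[0,0,0],"spin":0},{"jaw":0.02,"translation":[0,0,0],"spin":0}])

```text
time: 66.18
tool_pos: [486.8, -204.7, 107.3]
tcp_rot: [-180.0, 0.1, 173.5]
ft_force: [0.5, -0.2, -0.1]
finger_gap: 20.5
grip_force: 0.0
```

>>> carry_out(commands=[{"jaw":0.015,"translation":[0,0,0],"spin":0},{"jaw":0.01,"translation":[0,0,0],"spin":0},{"jaw":0.008,"translation":[0,0,0],"spin":0},{"jaw":0.008,"translation":[0,0,0],"spin":0},{"jaw":0.008,"translation":[0,0,0],"spin":0},{"jaw":0.008,"translation":[0,0,0],"spin":0},{"jaw":0.008,"translation":[0,0,0],"spin":0},{"jaw":0.008,"translation":[0,0,0],"spin":0}])

```text
time: 66.85
tool_pos: [487.4, -204.9, 108.1]
tcp_rot: [-179.9, 0.2, 173.5]
ft_force: [0.1, 1.9, 6.1]
finger_gap: 13.2
grip_force: 32.4
```

>>> carry_out(commands=[{"jaw":0.008,"translation":[0,0,-0.004],"spin":0},{"jaw":0.008,"translation":[0,0,-0.01],"spin":0},{"jaw":0.008,"translation":[0,0,-0.02],"spin":0},{"jaw":0.008,"translation":[0,0,-0.025],"spin":0},{"jaw":0.008,"translation":[0,0,-0.025],"spin":0},{"jaw":0.008,"translation":[0,0,-0.022],"spin":0},{"jaw":0.008,"translation":[0,0,-0.015],"spin":0},{"jaw":0.008,"translation":[0,0,-0.009],"spin":0}])

```text
time: 67.52
tool_pos: [487.0, -204.8, 239.7]
tcp_rot: [-179.9, 0.2, 173.5]
ft_force: [-0.0, -0.2, -0.5]
finger_gap: 13.7
grip_force: 31.4
```

>>> carry_out(commands=[{"jaw":0.008,"translation":[0,0,0],"spin":0},{"jaw":0.008,"translation":[0,0,0],"spin":0},{"jaw":0.008,"translation":[0,0,0],"spin":0},{"jaw":0.008,"translation":[0,0,0],"spin":0},{"jaw":0.008,"translation":[0,0,0],"spin":0},{"jaw":0.008,"translation":[0,0,0],"spin":0},{"jaw":0.008,"translation":[0,0,0],"spin":0},{"jaw":0.008,"translation":[0,0,0],"spin":0}])

```text
time: 68.18
tool_pos: [486.1, -204.3, 235.9]
tcp_rot: [180.0, -0.0, 173.5]
ft_force: [-0.3, 0.6, -0.3]
finger_gap: 13.1
grip_force: 31.4
```

```bash
python3 - <<'E'
from h import *
plan((477.4,303,236,173.4),(477.4,303,236,-173.1))
E
```

```text
pose [ 486.1 -204.3  235.9] [ 1.7999e+02 -3.0000e-02  1.7348e+02] gap 13.1 t 68.18
shift mm [ 6.62e+01  5.03e+02 -1.00e-01] spin rad 0.0014 rows>= 15
shift mm [ 0.  0. -0.] spin rad -0.2356 rows>= 2
```

>>> carry_out(commands=[{"jaw":0.008,"translation":[0.002,0.015,0],"spin":0},{"jaw":0.008,"translation":[0.0033,0.025,0],"spin":0},{"jaw":0.008,"translation":[0.0042,0.032,0],"spin":0},{"jaw":0.008,"translation":[0.0042,0.032,0],"spin":0},{"jaw":0.008,"translation":[0.0042,0.032,0],"spin":0},{"jaw":0.008,"translation":[0.0042,0.032,0],"spin":0},{"jaw":0.008,"translation":[0.0042,0.032,0],"spin":0},{"jaw":0.008,"translation":[0.0042,0.032,0],"spin":0}])

```text
time: 68.85
tool_pos: [481.9, 31.1, 236.3]
tcp_rot: [180.0, 0.0, 173.5]
ft_force: [1.0, -0.4, -0.7]
finger_gap: 13.4
grip_force: 31.4
```

>>> carry_out(commands=[{"jaw":0.008,"translation":[0.0042,0.032,0],"spin":0},{"jaw":0.008,"translation":[0.0042,0.032,0],"spin":0},{"jaw":0.008,"translation":[0.0042,0.032,0],"spin":0},{"jaw":0.008,"translation":[0.0042,0.032,0],"spin":0},{"jaw":0.008,"translation":[0.0042,0.032,0],"spin":0},{"jaw":0.008,"translation":[0.0042,0.032,0],"spin":0},{"jaw":0.008,"translation":[0.0042,0.032,0],"spin":0},{"jaw":0.008,"translation":[0.0033,0.025,0],"spin":0}])

```text
time: 69.52
tool_pos: [477.5, 283.1, 236.2]
tcp_rot: [180.0, 0.0, 173.5]
ft_force: [1.1, 0.3, -0.3]
finger_gap: 13.3
grip_force: 31.4
```

>>> carry_out(commands=[{"jaw":0.008,"translation":[0.002,0.015,0],"spin":0},{"jaw":0.008,"translation":[0.001,0.007,0],"spin":0},{"jaw":0.008,"translation":[0,0,0],"spin":-0.0678},{"jaw":0.008,"translation":[0,0,0],"spin":-0.1},{"jaw":0.008,"translation":[0,0,0],"spin":-0.0664},{"jaw":0.008,"translation":[0,0,0],"spin":0},{"jaw":0.008,"translation":[0,0,0],"spin":0},{"jaw":0.008,"translation":[0,0,0],"spin":0}])

```text
time: 70.18
tool_pos: [477.7, 302.2, 236.2]
tcp_rot: [-180.0, 0.0, -173.3]
ft_force: [-0.2, -0.0, -1.1]
finger_gap: 13.5
grip_force: 31.4
```

```bash
python3 - <<'E'
from ov import *
w=r.snapshot('wrist');
s=r.sense(); p=s['tool_pos']; im=w['pixels'].copy()
P=(p[0],p[1],p[2]-103.1); a=s['tcp_rot'][2]+180
dr(im,w,obj(P,a,bx(142,14,126)),(255,0,0))
for k in(-64,64): 
    dr(im,w,obj(P,a,bx(20,46,4)+[k,0,0]),(255,0,0)); dr(im,w,obj((477.1,303,0),6.9,bx(26,56,6)+[k,0,0]),(0,0,255))
dr(im,w,obj((470.1,362.5,6),6.9,bx(50,60,0)),(0,255,255));dr(im,w,obj((470.1,362.5,6),6.9,bx(40,50,48)),(255,0,255))
dr(im,w,obj((484.4,243.4,6),6.9,bx(70,60,0)),(0,255,255));dr(im,w,obj((484.4,243.4,6),6.9,bx(58,50,68)),(255,0,255))
cv2.imwrite('pics/w12.png',cv2.resize(im[60:360,120:520],None,fx=2,fy=2,interpolation=cv2.INTER_CUBIC))
plan((477.1,303,110,-173.1))
E
```

```text
pose [477.7 302.4 236.3] [-1.7999e+02  1.0000e-02 -1.7326e+02] gap 13.4 t 70.23
shift mm [  0.5   0.7 126.3] spin rad -0.0027 rows>= 4
```

View pics/w12.png

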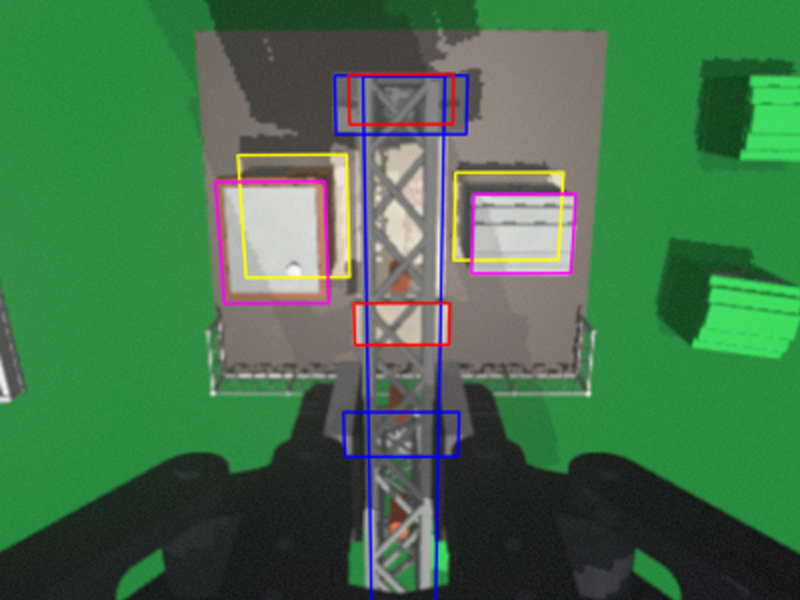

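Hut and kiosk sit centred on their bases, since their outlines coincide. The portal is aligned over its footings. Lowering most of the way, then fine-tuning.

>>> carry_out(commands=[{"jaw":0.008,"translation":[0.0003,0.0007,0.015],"spin":-0.0027},{"jaw":0.008,"translation":[0,0,0.025],"spin":0},{"jaw":0.008,"translation":[0,0,0.025],"spin":0},{"jaw":0.008,"translation":[0,0,0.025],"spin":0},{"jaw":0.008,"translation":[0,0,0.018],"spin":0},{"jaw":0.008,"translation":[0,0,0.007],"spin":0},{"jaw":0.008,"translation":[0,0,0],"spin":0},{"jaw":0.008,"translation":[0,0,0],"spin":0}])

```text
time: 70.9
tool_pos: [477.4, 303.6, 121.8]
tcp_rot: [180.0, 0.0, -173.0]
ft_force: [0.7, -1.0, 0.1]
finger_gap: 13.4
grip_force: 31.4
```

>>> carry_out(commands=[{"jaw":0.008,"translation":[0,0,0],"spin":0},{"jaw":0.008,"translation":[0,0,0],"spin":0},{"jaw":0.008,"translation":[0,0,0],"spin":0},{"jaw":0.008,"translation":[0,0,0],"spin":0},{"jaw":0.008,"translation":[0,0,0],"spin":0},{"jaw":0.008,"translation":[0,0,0],"spin":0},{"jaw":0.008,"translation":[0,0,0],"spin":0},{"jaw":0.008,"translation":[0,0,0],"spin":0}])

```text
time: 71.57
tool_pos: [477.1, 303.6, 121.2]
tcp_rot: [-180.0, -0.0, -172.9]
ft_force: [-0.4, 0.2, -0.5]
finger_gap: 13.6
grip_force: 31.4
```

```bash
python3 - <<'E'
from ov import *
w=r.snapshot('wrist');
s=r.sense(); p=s['tool_pos']; im=w['pixels'].copy()
P=(p[0],p[1],p[2]-103.1); a=s['tcp_rot'][2]+180
for k in(-64,64): 
    dr(im,w,obj(P,a,bx(20,46,4)+[k,0,0]),(255,0,0)); dr(im,w,obj((477.1,303,0),6.9,bx(26,56,6)+[k,0,0]),(0,0,255))
raw=w['pixels']
c=lambda i:cv2.resize(i[70:220,220:420],None,fx=4,fy=4,interpolation=cv2.INTER_CUBIC)[:300] 
cv2.imwrite('pics/w13.png',np.vstack([c(raw),c(im)]))
plan((477.1,303,109.1,-173.1))
E
```

```text
pose [477.  303.5 121.1] [-1.8000e+02 -1.0000e-02 -1.7295e+02] gap 13.5 t 71.62
shift mm [-0.  -0.5 12. ] spin rad 0.0027 rows>= 1
```

View pics/w13.png

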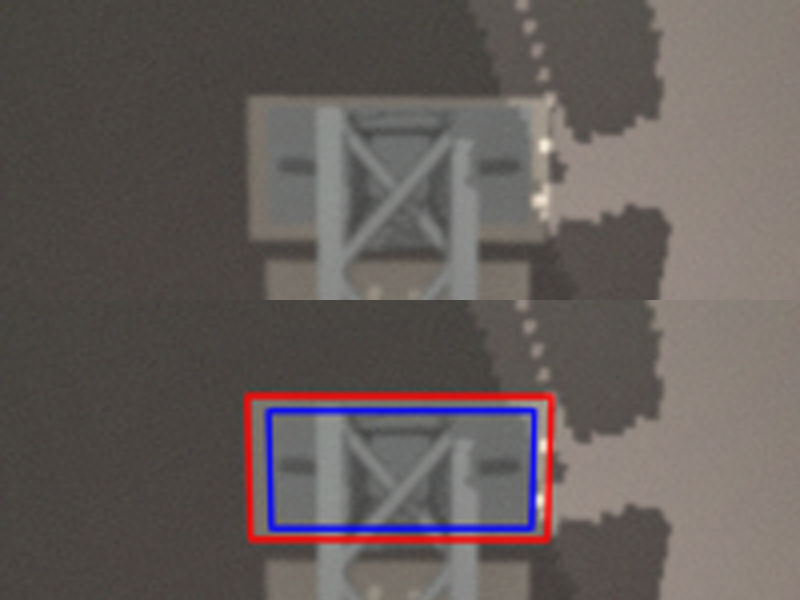

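The near foot plate (265–532) sits centred on its footing (248–552), so I'll set it down.

>>> carry_out(commands=[{"jaw":0.008,"translation":[0,-0.0003,0.004],"spin":0.0027},{"jaw":0.008,"translation":[0,0,0.004],"spin":0},{"jaw":0.008,"translation":[0,0,0.003],"spin":0},{"jaw":0.008,"translation":[0,0,0.001],"spin":0},{"jaw":0.008,"translation":[0,0,0],"spin":0},{"jaw":0.008,"translation":[0,0,0],"spin":0},{"jaw":0.008,"translation":[0,0,0],"spin":0},{"jaw":0.008,"translation":[0,0,0],"spin":0}])

```text
time: 72.28
tool_pos: [476.9, 303.4, 109.4]
tcp_rot: [180.0, -0.0, -173.1]
ft_force: [-3.8, -0.8, 5.9]
finger_gap: 13.4
grip_force: 32.2
```

>>> carry_out(commands=[{"jaw":0.012,"translation":[0,0,0],"spin":0},{"jaw":0.016,"translation":[0,0,0],"spin":0},{"jaw":0.022,"translation":[0,0,0],"spin":0},{"jaw":0.03,"translation":[0,0,0],"spin":0},{"jaw":0.04,"translation":[0,0,0],"spin":0},{"jaw":0.05,"translation":[0,0,0],"spin":0},{"jaw":0.05,"translation":[0,0,0],"spin":0},{"jaw":0.05,"translation":[0,0,-0.005],"spin":0}])

```text
time: 72.95
tool_pos: [476.5, 302.9, 113.2]
tcp_rot: [-180.0, -0.1, -173.1]
ft_force: [-0.2, 0.3, -0.1]
finger_gap: 49.9
grip_force: 0.0
```

>>> carry_out(commands=[{"jaw":0.05,"translation":[0,0,-0.01],"spin":0},{"jaw":0.05,"translation":[0,0,-0.02],"spin":0},{"jaw":0.06,"translation":[0,0,-0.03],"spin":0},{"jaw":0.07,"translation":[0,0,-0.03],"spin":0},{"jaw":0.08,"translation":[0,0,-0.03],"spin":0},{"jaw":0.08,"translation":[0.015,0,-0.02],"spin":0},{"jaw":0.08,"translation":[0.02,0,-0.01],"spin":0},{"jaw":0.08,"translation":[0.02,0,0],"spin":0}])

```text
time: 73.62
tool_pos: [423.6, 297.4, 269.2]
tcp_rot: [179.8, 0.4, -173.1]
ft_force: [-0.1, 0.3, 0.0]
finger_gap: 80.2
grip_force: 0.0
```

>>> carry_out(commands=[{"jaw":0.08,"translation":[0,0,0],"spin":0},{"jaw":0.08,"translation":[0,0,0],"spin":0},{"jaw":0.08,"translation":[0,0,0],"spin":0},{"jaw":0.08,"translation":[0,0,0],"spin":0},{"jaw":0.08,"translation":[0,0,0],"spin":0},{"jaw":0.08,"translation":[0,0,0],"spin":0},{"jaw":0.08,"translation":[0,0,0],"spin":0},{"jaw":0.08,"translation":[0,0,0],"spin":0}])

```text
time: 74.28
tool_pos: [422.7, 296.6, 263.9]
tcp_rot: [-180.0, -0.0, -173.1]
ft_force: [0.3, 0.0, 0.4]
finger_gap: 80.1
grip_force: 0.0
```

```bash
python3 - <<'E'
from ov import *
w=r.snapshot('wrist'); im=w['pixels'].copy()
P=(477.1,303,6)
dr(im,w,obj(P,6.9,bx(142,14,126)),(255,0,0))
for k in(-64,64): 
    dr(im,w,obj(P,6.9,bx(20,46,4)+[k,0,0]),(255,0,0)); dr(im,w,obj((477.1,303,0),6.9,bx(26,56,6)+[k,0,0]),(0,0,255))
dr(im,w,obj((484.4,243.4,6),6.9,bx(58,50,68)),(255,0,255));dr(im,w,obj((470.1,362.5,6),6.9,bx(40,50,48)),(255,0,255))
for t in('portal','hut'): print(t,[atz(w,d['xy'],6).round(1) for d in r.landmark_of(w,t)][:1])
t=r.snapshot('top'); print('tree',[np.round(d['xy']) for d in r.landmark_of(t,'tree')][:2]); rect(t,'transformer',59)
top=t['pixels'][90:280,150:530]
a=cv2.resize(im[30:280,120:540],(504,300),interpolation=cv2.INTER_CUBIC); b=cv2.resize(top,(504,252),interpolation=cv2.INTER_CUBIC)
cv2.imwrite('pics/w14.png',np.vstack([a,b])); plan()
E
```

```text
portal [array([475.3, 300.5,   6. ])]
hut [array([482.3, 242.1,   6. ])]
tree [array([410., 128.]), array([345., 177.])]
transformer 0.92 [548.5  13.2] [85.7 49.2] 9.5
pose [422.6 296.7 264.2] [-180.     0.  -173.1] gap 79.9 t 74.58
```

View pics/w14.png

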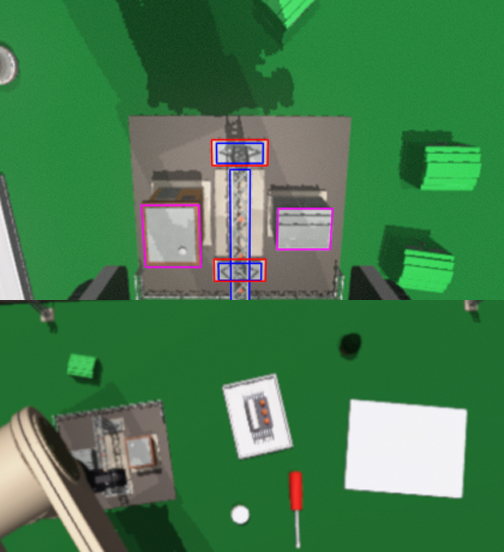

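The hut, kiosk and portal fit their expected outlines on their footings. The transformer is in the tray and the tree has not moved. Handing in.

```bash
python3 -c "
from bench import r
print(r.hand_in())"
```

```text
the job is handed in; nothing more can be done
None
```

The job is done and handed in at about 75 s of robot time: the transformer stands in the repair tray, and the hut, kiosk and portal are back centred and square on their footings to within about 1 mm in the last pictures, with the fir tree unmoved.

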